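# Load the hex rail and feed hopper with the isolator off

### The job

Throw the red isolator handle to off before anything else. Then stand every brass hex body upright in the channel between the blue jaws of the clamp rail, turned so that two of its flats lie along the jaws and it is fully down on the channel floor, and tip all the brass plugs out of the scoop into the yellow hopper; set the empty scoop back upright on its black mat. Only when everything is loaded, throw the isolator back on, and do not knock over or shove aside the other things on the bench.

Things in the scene. Friction and masses are not known exactly. Their poses are not given: they have to be found in the camera images.
- hex0: Loose brass hexagonal body, 34 mm across flats, 39.3 mm across corners, 40 mm tall, about 0.25 kg (0.2 to 0.33), with a dark bore drawn on its top; starts standing upright at any yaw. 2 to 4 of them are present. Origin at the centre of the underside, z up its axis; x points squarely out of one flat (flats face 0, 60, 120.. degrees from x).
- hex1: Loose brass hexagonal body, 34 mm across flats, 39.3 mm across corners, 40 mm tall, about 0.25 kg (0.2 to 0.33), with a dark bore drawn on its top; starts standing upright at any yaw. 2 to 4 of them are present. Origin at the centre of the underside, z up its axis; x points squarely out of one flat (flats face 0, 60, 120.. degrees from x).
- hex2: Loose brass hexagonal body, 34 mm across flats, 39.3 mm across corners, 40 mm tall, about 0.25 kg (0.2 to 0.33), with a dark bore drawn on its top; starts standing upright at any yaw. 2 to 4 of them are present. Origin at the centre of the underside, z up its axis; x points squarely out of one flat (flats face 0, 60, 120.. degrees from x).
- hex3: Loose brass hexagonal body, 34 mm across flats, 39.3 mm across corners, 40 mm tall, about 0.25 kg (0.2 to 0.33), with a dark bore drawn on its top; starts standing upright at any yaw. 2 to 4 of them are present. Origin at the centre of the underside, z up its axis; x points squarely out of one flat (flats face 0, 60, 120.. degrees from x).
- rail_mid (a point): Middle of the clamp rail's channel, on its floor, 12 mm above the bench. Fixed rail: dark base 105 x 250 x 12 mm, blue jaws 22 mm thick. The channel between them is 37 mm wide (x) and 210 mm long (y); jaws (inner edges bevelled 4 mm) and end blocks stand 15 mm above its floor. A hex body fits only with two flats along the jaws; four fit in a row at 48 mm pitch, anywhere along it.
- scoop: Loose aluminium scoop, 0.22 kg, six plugs inside. Origin under the middle of its flat floor, z up, x to the lip. Floor 80 x 64 x 4 mm, walls 4 mm thick, 34 high; from x = 40 mm a ramp rises at 35 deg to the lip at x = 89. Red handle behind the rear wall: x = -40 to -120 mm, 16 mm wide (y), 19 to 41 mm above the underside. The plugs slide out once it is tipped lip-down about 60 to 75 deg.
- scoop_grip (a point): Grip point in the middle of the scoop's handle, 88 mm behind the scoop's origin and 30 mm above its underside; axes as the scoop.
- scoop_lip (a point): Middle of the scoop's lip: 89 mm ahead of the scoop's origin, 34 mm above its underside (upper edge 3 mm higher); axes as the scoop.
- plug0: Loose brass plug, a cylinder 16 mm in diameter and 16 mm long, 25 g, starting upright in the scoop. Origin at the centre of one end face, z along its axis.
- plug1: Loose brass plug, a cylinder 16 mm in diameter and 16 mm long, 25 g, starting upright in the scoop. Origin at the centre of one end face, z along its axis.
- plug2: Loose brass plug, a cylinder 16 mm in diameter and 16 mm long, 25 g, starting upright in the scoop. Origin at the centre of one end face, z along its axis.
- plug3: Loose brass plug, a cylinder 16 mm in diameter and 16 mm long, 25 g, starting upright in the scoop. Origin at the centre of one end face, z along its axis.
- plug4: Loose brass plug, a cylinder 16 mm in diameter and 16 mm long, 25 g, starting upright in the scoop. Origin at the centre of one end face, z along its axis.
- plug5: Loose brass plug, a cylinder 16 mm in diameter and 16 mm long, 25 g, starting upright in the scoop. Origin at the centre of one end face, z along its axis.
- hopper_in (a point): Middle of the inner floor of the yellow feed hopper: a fixed open square box, outside 130 x 130 mm and 70 mm high, walls and floor 4 mm thick; x and y along its sides, this point 4 mm above the bench.
- mat_mid (a point): Middle of the top face of the scoop's fixed black rubber mat, 250 (x) x 120 (y) mm, 4 mm thick. The scoop starts on it, lip about towards the mat's +x.
- handle (a joint): Isolator handle angle, rad: 0 = off stop, 1.4 = on stop (starts on). Over-centre: 0.7 is upright, and past upright it falls to the nearer stop by its own weight; about 2 N at the bar moves it.
- handle_tip (a point): Centre of the red cross bar of the isolator's T-handle, the bar 16 mm thick and 68 mm long along this frame's y, on a 12 mm steel stem 85 mm long from a hinge on the isolator's top, 55 mm above the bench. The bar's centre is 120 mm above the bench at either stop, 140 mm when upright.
- isolator: Grey isolator box fixed to the bench, 90 (x) x 70 (y) x 50 mm, origin under its centre. The handle hinges about its y axis, leaning 40 degrees towards its -x side (black patch) when off and 40 degrees towards its +x side (green patch) when on.
- oiler: Bystander: green oil bottle, 48 mm across, 130 mm tall, upright; origin under its centre.
- jar: Bystander: white jar with a red lid, 60 mm across, 70 mm tall, upright; origin under its centre.
- driver: Bystander: screwdriver lying behind the rail; leave it.
- spanner: Bystander: spanner lying left of the scoop; leave it.
- collar: Bystander: steel ring 44 mm across, 12 mm high; leave it.
Things that resemble listed ones, but are neither listed nor needed, are in the scene too. Leave any purple look-alike of the hex0 alone. Leave any white look-alike of the hex2 alone.

How it is judged (in metres and radians):
On the way, in this order (a step that is already met when the one before it is completed fails the run):
1. the isolator handle lies at its off stop (joint below 0.15 rad) (value of joint handle below 0.15 rad), for 0.2 s.
2. the scoop is held tipped more than 40 degrees with its lip above the hopper mouth (angle between scoop's own z axis and vertical above 0.7 rad and horizontal distance between scoop_lip and hopper_in below 0.1 m and height (world z) of scoop_lip above 0.05 m and value of joint handle below 0.15 rad), for 0.1 s.
3. all hex bodies seated square in the rail, all plugs in the hopper, the scoop upright on its mat, the isolator still off (x of hex0 in the frame of rail_mid between -0.004 and 0.004 m and y of hex0 in the frame of rail_mid between -0.09 and 0.09 m and z of hex0 in the frame of rail_mid between -0.004 and 0.003 m and angle between each of hex0, hex1, hex2, hex3's own z axis and vertical below 0.07 rad and (angle between the x axis of hex0 and the x axis of rail_mid, either way round below 0.22 rad or angle between the x axis of hex0 and the x axis of rail_mid, either way round between 0.827 and 1.267 rad) and linear speed of each of hex0, hex1, hex2, hex3 below 0.02 m/s and x of hex1 in the frame of rail_mid between -0.004 and 0.004 m and y of hex1 in the frame of rail_mid between -0.09 and 0.09 m and z of hex1 in the frame of rail_mid between -0.004 and 0.003 m and (angle between the x axis of hex1 and the x axis of rail_mid, either way round below 0.22 rad or angle between the x axis of hex1 and the x axis of rail_mid, either way round between 0.827 and 1.267 rad) and x of hex2 in the frame of rail_mid between -0.004 and 0.004 m and y of hex2 in the frame of rail_mid between -0.09 and 0.09 m and z of hex2 in the frame of rail_mid between -0.004 and 0.003 m and (angle between the x axis of hex2 and the x axis of rail_mid, either way round below 0.22 rad or angle between the x axis of hex2 and the x axis of rail_mid, either way round between 0.827 and 1.267 rad) and x of hex3 in the frame of rail_mid between -0.004 and 0.004 m and y of hex3 in the frame of rail_mid between -0.09 and 0.09 m and z of hex3 in the frame of rail_mid between -0.004 and 0.003 m and (angle between the x axis of hex3 and the x axis of rail_mid, either way round below 0.22 rad or angle between the x axis of hex3 and the x axis of rail_mid, either way round between 0.827 and 1.267 rad) and x of plug0 in the frame of hopper_in between -0.065 and 0.065 m and y of plug0 in the frame of hopper_in between -0.065 and 0.065 m and z of plug0 in the frame of hopper_in between -0.005 and 0.06 m and x of plug1 in the frame of hopper_in between -0.065 and 0.065 m and y of plug1 in the frame of hopper_in between -0.065 and 0.065 m and z of plug1 in the frame of hopper_in between -0.005 and 0.06 m and x of plug2 in the frame of hopper_in between -0.065 and 0.065 m and y of plug2 in the frame of hopper_in between -0.065 and 0.065 m and z of plug2 in the frame of hopper_in between -0.005 and 0.06 m and x of plug3 in the frame of hopper_in between -0.065 and 0.065 m and y of plug3 in the frame of hopper_in between -0.065 and 0.065 m and z of plug3 in the frame of hopper_in between -0.005 and 0.06 m and x of plug4 in the frame of hopper_in between -0.065 and 0.065 m and y of plug4 in the frame of hopper_in between -0.065 and 0.065 m and z of plug4 in the frame of hopper_in between -0.005 and 0.06 m and x of plug5 in the frame of hopper_in between -0.065 and 0.065 m and y of plug5 in the frame of hopper_in between -0.065 and 0.065 m and z of plug5 in the frame of hopper_in between -0.005 and 0.06 m and horizontal distance between scoop and mat_mid below 0.05 m and z of scoop in the frame of mat_mid below 0.006 m and angle between scoop's own z axis and vertical below 0.08 rad and value of joint handle below 0.15 rad), for 0.2 s.
4. the isolator handle lies at its on stop (joint above 1.25 rad) (value of joint handle above 1.25 rad), for 0.2 s.
At the end, for the whole second after the job is handed in: Every hex body stands on the channel floor (4 mm of height and centre line, 90 mm of its middle, 4 deg of upright, flats within 12 deg of the jaws); all plugs inside the hopper; the scoop upright on its mat, origin within 50 mm of the mat's middle; the isolator at its on stop (x of hex0 in the frame of rail_mid between -0.004 and 0.004 m and y of hex0 in the frame of rail_mid between -0.09 and 0.09 m and z of hex0 in the frame of rail_mid between -0.004 and 0.003 m and angle between each of hex0, hex1, hex2, hex3's own z axis and vertical below 0.07 rad and (angle between the x axis of hex0 and the x axis of rail_mid, either way round below 0.22 rad or angle between the x axis of hex0 and the x axis of rail_mid, either way round between 0.827 and 1.267 rad) and linear speed of each of hex0, hex1, hex2, hex3 below 0.02 m/s and x of hex1 in the frame of rail_mid between -0.004 and 0.004 m and y of hex1 in the frame of rail_mid between -0.09 and 0.09 m and z of hex1 in the frame of rail_mid between -0.004 and 0.003 m and (angle between the x axis of hex1 and the x axis of rail_mid, either way round below 0.22 rad or angle between the x axis of hex1 and the x axis of rail_mid, either way round between 0.827 and 1.267 rad) and x of hex2 in the frame of rail_mid between -0.004 and 0.004 m and y of hex2 in the frame of rail_mid between -0.09 and 0.09 m and z of hex2 in the frame of rail_mid between -0.004 and 0.003 m and (angle between the x axis of hex2 and the x axis of rail_mid, either way round below 0.22 rad or angle between the x axis of hex2 and the x axis of rail_mid, either way round between 0.827 and 1.267 rad) and x of hex3 in the frame of rail_mid between -0.004 and 0.004 m and y of hex3 in the frame of rail_mid between -0.09 and 0.09 m and z of hex3 in the frame of rail_mid between -0.004 and 0.003 m and (angle between the x axis of hex3 and the x axis of rail_mid, either way round below 0.22 rad or angle between the x axis of hex3 and the x axis of rail_mid, either way round between 0.827 and 1.267 rad) and x of plug0 in the frame of hopper_in between -0.065 and 0.065 m and y of plug0 in the frame of hopper_in between -0.065 and 0.065 m and z of plug0 in the frame of hopper_in between -0.005 and 0.06 m and x of plug1 in the frame of hopper_in between -0.065 and 0.065 m and y of plug1 in the frame of hopper_in between -0.065 and 0.065 m and z of plug1 in the frame of hopper_in between -0.005 and 0.06 m and x of plug2 in the frame of hopper_in between -0.065 and 0.065 m and y of plug2 in the frame of hopper_in between -0.065 and 0.065 m and z of plug2 in the frame of hopper_in between -0.005 and 0.06 m and x of plug3 in the frame of hopper_in between -0.065 and 0.065 m and y of plug3 in the frame of hopper_in between -0.065 and 0.065 m and z of plug3 in the frame of hopper_in between -0.005 and 0.06 m and x of plug4 in the frame of hopper_in between -0.065 and 0.065 m and y of plug4 in the frame of hopper_in between -0.065 and 0.065 m and z of plug4 in the frame of hopper_in between -0.005 and 0.06 m and x of plug5 in the frame of hopper_in between -0.065 and 0.065 m and y of plug5 in the frame of hopper_in between -0.065 and 0.065 m and z of plug5 in the frame of hopper_in between -0.005 and 0.06 m and horizontal distance between scoop and mat_mid below 0.05 m and z of scoop in the frame of mat_mid below 0.006 m and angle between scoop's own z axis and vertical below 0.08 rad and value of joint handle above 1.25 rad); the robot touches nothing.
It fails at once if the oil bottle or the white jar is knocked over (angle between any of oiler, jar's own z axis and vertical above 0.6 rad).
It fails at once if a bystander (bottle, jar, screwdriver, spanner, collar) is shoved more than 6 cm (distance of any of oiler, jar, driver, spanner, collar from where it was at the start of the episode above 0.06 m).
Of hex0, hex1, hex2, hex3 only 2 to 4 are there at a start; the rules pass over those that are not, and their reading is None.
At some moment in a run one of hex0, hex1, hex2, hex3 may be knocked a few centimetres aside while the robot is not near it.
It also fails if it takes over 208 s, if anything falls off the work surface, if the arm or the gripper's body presses on something with over 40 N, if the wrist force passes 120 N, or if a joint passes its speed limit or range.

### The arm

A 6-joint arm with a two-finger parallel gripper is mounted at the origin on the work surface. World frame = base frame: x ahead of the robot, y to its left, z up, the work surface at z = 0. Lengths are in mm, angles in rad, forces in N, time in s.
With the tool pointing down it reaches from about 350 to 875 mm from the base axis. Payload 4.2 kg.
Tool frame: the origin (TCP) lies midway between the tips of the shut fingers; the grasp point (between the pads) lies 19 mm behind it (arm.tcp_to_grasp is the distance from the TCP to the grasp point, in mm); z points along the fingers, y is the line along which they close (so a half turn about z gives the same grasp; the last joint's range is limited). The gripper opens to 85 mm and grips with 20 to 120 N. Pads are 22 mm wide; open, the fingers measure 114 mm over their backs; the gripper's body (76 mm by 85 mm) begins 54 mm behind the grasp point. The pads swing forward as they close: fully open they stand 13 mm farther back than shut.
Start: joints at [1.379, 0.385, 0.008, 0, -1.194, -0.259], TCP at [272.27, 562.555, 199.112] pointing down, gripper open.
Joint ranges: [-3.14, 3.14], [-1.21, 2.06], [-1.07, 1.41], [-3.16, 2.05], [-2.99, -0.16], [-3.1, 3.1]. Speed limits (rad/s): [2.79, 2.79, 3.14, 3.14, 3.14, 3.14].

### API

Orientations are given as a unit quaternion [x, y, z, w].
In Python, from bench import arm gives the robot as it stands.
- The arm moves only by the tool arm_command, never from a script. Its argument "rows" is a list of rows, each a list of 2 entries, a list of its own where there are three numbers: the shift along the tool's x, y, z as a fraction of full scale, then the turn, a rotation vector about the tool's x, y, z as a fraction of full scale. In form: [[[x, y, z], [wx, wy, wz]], ...]. A call has 1 to 5 rows; each row is the pose to reach, as a shift and turn from the pose commanded when the call began, along the tool's axes at that moment, turning the shorter way round; what a row does not reach only later rows make up. Full scale, the value 1, is 0.25 m for a shift and 180 degrees for a turn. A row lasts 1/10 s, in which the tool goes at most 50 mm and 8.59 degrees, less where a joint would pass 70% of its speed; a pose out of reach is approached as far as the arm can. A call with a number of a shift or a turn outside -1 to 1 is refused whole. A call with a gripper value outside its range is refused whole. "grip" is the opening, from 0 (shut) to 1 (fully open), set as the call begins (left out, the last holds). The fingers move at their own pace and stop on an object; the grip force is fixed at half the most. Time passes only in rows, so rows that repeat a pose let the fingers close. It gives the time, the measured TCP pose, the force, the opening and the grip force at its end, in the units of the state.
- arm.read_state(): the state, without advancing time (a new reading comes with each control period).
- arm.get_image(name): name is "side" or "top" or "wrist"; returns (picture, depth): 384x512x3 uint8, blue, green, red; 384x512 float32, mm along the optical axis (not along the pixel's ray), 0 where there is no reading.
- arm.camera_info(name): a dict with "fx", "fy", "cx", "cy" (pixels), "extrinsics" (4x4, takes a point from camera to world coordinates). Camera axes: x right, y down, z forward; pixel columns grow to the right and rows downward; lengths in mm; the calibration is good to about 2 mm. A picture is of the moment at which its call begins: read the wrist's pose just before it. camera_info takes no time and is no camera call; for the wrist camera it gives the pose at the moment of the call.
- arm.job_done(): hands the job in; it is judged then, once.
Trained networks look in the newest picture that a camera, given by its name, has taken for a name from the list of things; names that differ only in an ending like _2 or _b are one class to them, and where a whole thing is asked for, a point or a joint stands for the part that bears it (a point fixed in the world has none). Each returns a list of dicts, best first, with "score" (0 to 1); they miss things now and then, are a little off and sometimes report something else, mostly with a low value. They report only what shows in the picture. A call takes as long as a camera call. They do not tell look-alikes from the thing itself.
- arm.spot_in(camera, query): "position" ([column, row] in pixels, amid what is visible of it).
The state is a dict: "clock": time; "joints": joint angles; "joint_vel": joint speeds; "joint_efforts": joint torques, N m; "position": TCP position; "ee_rot": TCP orientation; "contact_force": force on the tool from outside, world axes, zero at the start; "wrist_torque": the same for the moment, N m; "gripper_width": finger opening in mm; "grasp_force": force on a finger pad.
Only numpy, scipy, OpenCV 4.12 (cv2) and the standard library are available. Lean on these libraries where they do the work, as an engineer would, in place of code of your own. Each camera call takes 0.05 s, during which the arm holds its last target. There are 200 camera calls.

## Working session

There is one attempt and no reset: what is moved stays moved. The work goes in short steps, Python scripts to look and compute and a tool call to move; the robot and the scene stay as the last step left them, time stands still between calls to the robot, and variables do not carry over. Pictures are saved under pics/ and viewed, at most 14 in all, crops included, and the job is handed in when it is done.

Besides the shell and the picture viewer there is one more tool, called after ">>>" as name([rows], argument=value, ...), one row to a line, values as JSON. arm_command: Moves the arm, as the interface text tells. Shift numbers are shares of 0.25 m and turn numbers shares of 180 degrees, none past 1 either way. Its arguments: {"type":"object","properties":{"rows":{"type":"array","items":{"type":"array"}},"grip":{"type":"number"}},"required":["rows"]}

```bash
ls; mkdir -p pics; cat > h.py <<'E'
import numpy as np, cv2
from scipy.spatial.transform import Rotation as R
from bench import arm
def grab(n,save=None):
    ci=arm.camera_info(n); im,d=arm.get_image(n)
    im=np.array(im);d=np.array(d)
    if save: cv2.imwrite('pics/'+save,im)
    return im,d,ci
def p3(ci,u,v,z):
    u,v,z=map(np.asarray,(u,v,z))
    c=np.stack([(u-ci['cx'])/ci['fx']*z,(v-ci['cy'])/ci['fy']*z,z,np.ones_like(z,float)],-1)
    return (c@np.array(ci['extrinsics']).T)[...,:3]
def cloud(d,ci):
    v,u=np.mgrid[:d.shape[0],:d.shape[1]]
    return p3(ci,u,v,d)
def st():
    s=arm.read_state()
    print('t',round(s['clock'],2),'pos',np.round(s['position'],1),'q',np.round(s['ee_rot'],4),'w',round(s['gripper_width'],1),'gf',round(s['grasp_force'],1),'F',np.round(s['contact_force'],1),'J',np.round(s['joints'],2))
    return s
E
python3 - <<'E'
from h import *
s=st()
for n in('top','side'):
    im,d,ci=grab(n,n+'0.png'); print(n,np.round(np.array(ci['extrinsics']),2).tolist(),ci['fx'])
    np.savez(n+'0.npz',im=im,d=d)
E
```

```text
pics
t 0.0 pos [272. 562. 198.] q [ 9.747e-01 -2.236e-01 -2.000e-04  1.100e-03] w 85.4 gf 0.0 F [-0.4  0.1  0.4] J [ 1.38  0.39  0.01 -0.   -1.19 -0.26]
top [[-0.01, -0.99, 0.11, 450.5], [-1.0, 0.01, -0.01, 67.74], [0.0, -0.11, -0.99, 1286.67], [0.0, 0.0, 0.0, 1.0]] 386.41622827503716
side [[0.68, -0.48, 0.55, 27.5], [-0.73, -0.43, 0.53, -475.71], [-0.02, -0.77, -0.64, 716.5], [0.0, 0.0, 0.0, 1.0]] 366.31902499515735
```

View pics/top0.png

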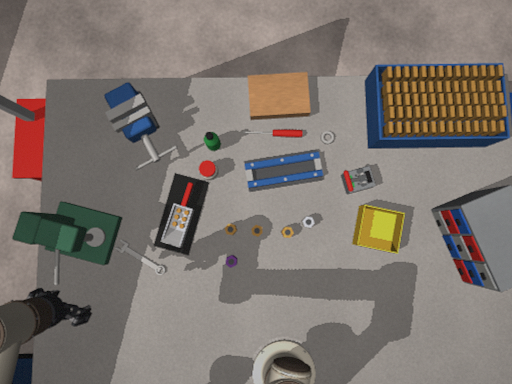

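View pics/side0.png

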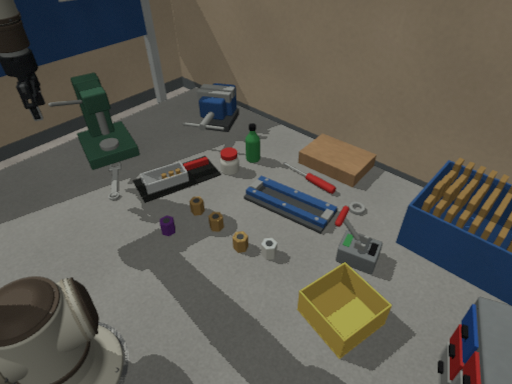

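```bash
python3 - <<'E'
from h import *
for cam in('top','side'):
    im,d,ci=grab(cam)
    for q in['hex0','scoop','handle_tip','isolator','oiler','jar','collar','plug0','scoop_grip','spanner','driver']:
        o=[]
        for r in arm.spot_in(cam,q):
            u,v=r['position']; z=d[int(v),int(u)]
            o.append((round(u),round(v),round(r['score'],2),np.round(p3(ci,u,v,float(z))).tolist()))
        print(cam,q,o)
E
```

```text
top hex0 [(254, 232, 0.65, [443.0, 86.0, 44.0]), (232, 260, 0.55, [355.0, 157.0, 43.0]), (232, 225, 0.52, [467.0, 158.0, 37.0])]
top scoop [(182, 223, 0.76, [476.0, 324.0, 3.0])]
top handle_tip [(348, 182, 0.5, [590.0, -202.0, 129.0])]
top isolator [(360, 180, 0.7, [607.0, -259.0, 50.0]), (252, 232, 0.46, [442.0, 93.0, -1.0])]
top oiler [(213, 142, 0.63, [727.0, 211.0, 97.0])]
top jar [(210, 170, 0.54, [641.0, 224.0, 71.0]), (254, 231, 0.5, [446.0, 85.0, 47.0])]
top collar []
top plug0 []
top scoop_grip [(179, 222, 0.83, [479.0, 334.0, 9.0]), (136, 255, 0.28, [375.0, 470.0, 12.0])]
top spanner [(138, 256, 0.89, [373.0, 466.0, 9.0])]
top driver [(289, 131, 0.67, [778.0, -34.0, 25.0])]
side hex0 [(269, 250, 0.85, [460.0, -100.0, 34.0]), (242, 239, 0.82, [439.0, -33.0, 42.0]), (213, 219, 0.77, [438.0, 72.0, 40.0]), (167, 225, 0.72, [344.0, 145.0, 40.0]), (198, 201, 0.63, [455.0, 155.0, 40.0]), (188, 178, 0.45, [519.0, 284.0, 14.0]), (362, 246, 0.44, [594.0, -266.0, 66.0]), (169, 175, 0.29, [494.0, 347.0, 7.0])]
side scoop [(170, 178, 0.68, [470.0, 302.0, 36.0])]
side handle_tip [(347, 225, 0.67, [596.0, -220.0, 102.0])]
side isolator [(360, 245, 0.89, [595.0, -261.0, 63.0]), (170, 173, 0.51, [493.0, 336.0, 21.0])]
side oiler [(251, 146, 0.79, [723.0, 208.0, 64.0]), (342, 222, 0.42, [574.0, -217.0, 124.0])]
side jar [(230, 159, 0.65, [634.0, 213.0, 59.0])]
side collar [(357, 206, 0.52, [771.0, -158.0, 0.0])]
side plug0 []
side scoop_grip [(170, 175, 0.85, [490.0, 339.0, 15.0])]
side spanner [(113, 183, 0.63, [355.0, 448.0, 5.0])]
side driver [(344, 224, 0.7, [685.0, -172.0, 2.0]), (320, 179, 0.66, [773.0, -26.0, 26.0]), (171, 174, 0.32, [492.0, 334.0, 18.0])]
```

Candidates: brass hexes at top px (232,229), (257,231), (288,232). The look-alikes are white at (308,222) and purple at (232,260). Isolator handle bar is at (348,182), leaning toward +y. The other red thing there is the screwdriver at (288,132). I'll check with one close crop and measure from the masks.

```bash
cat >> h.py <<'E'
def rect(P): 
    (c,s,a)=cv2.minAreaRect(P[:,:2].astype(np.float32)); return np.round(c,1),np.round(s,1),round(a,1)
E
python3 - <<'E'
from h import *
im=np.load('top0.npz')['im'];d=np.load('top0.npz')['d']
ci=arm.camera_info('top'); W=cloud(d,ci)
cr=cv2.resize(im[150:275,150:410],None,fx=3,fy=3,interpolation=cv2.INTER_CUBIC); cv2.imwrite('pics/crop1.png',cr)
hsv=cv2.cvtColor(im,cv2.COLOR_BGR2HSV);H,S,V=cv2.split(hsv)
def comps(m,name,mn=15,box=None):
    if box: 
        k=np.zeros_like(m);k[box[1]:box[3],box[0]:box[2]]=1;m=m&(k>0)
    n,l,stt,c=cv2.connectedComponentsWithStats(m.astype(np.uint8))
    for i in range(1,n):
        if stt[i,4]>=mn:
            P=W[l==i]; print(name,np.round(c[i]),stt[i,4],'med',np.round(np.median(P,0)),'z%',np.round(np.percentile(P[:,2],[5,95])),rect(P))
g=(d>0)
Z=W[...,2]
comps((H>100)&(H<125)&(S>110)&g&(Z>18)&(Z<36),'jaw',30,(230,140,335,200))
comps((H>20)&(H<35)&(S>130)&g,'hop',100,(345,195,415,260))
comps((Z>60)&(Z<80)&g,'hoptop',20,(345,195,415,260))
comps((Z>30)&(Z<50)&g,'hexz',15,(215,205,325,275))
comps((Z>42)&(Z<58)&g,'iso',15,(335,155,385,205))
comps((Z>100)&g,'bar',5,(335,155,385,205))
comps((V<60)&g&(Z<12),'mat',100,(145,160,215,260))
comps(((H<8)|(H>172))&(S>130)&g,'red',5,(170,155,225,210))
comps((Z>25)&g,'scoopz',5,(150,175,200,252))
E
```

```text
jaw [282. 161.] 450 med [676.  -9.  27.] z% [22. 31.] (array([676.5,  -9.2]), array([ 22.4, 247.5]), 8.5)
jaw [285. 178.] 449 med [618. -21.  27.] z% [22. 31.] (array([618.1, -17.8]), array([ 22.6, 246.7]), 8.6)
hop [378. 228.] 1889 med [ 451. -323.    6.] z% [ 1. 70.] (array([ 453.6, -313. ]), array([130.1, 137.6]), 77.1)
hoptop [382. 228.] 285 med [ 452. -319.   69.] z% [62. 74.] (array([ 449. , -312.8]), array([131.3, 130.1]), 77.2)
hexz [308. 222.] 101 med [473. -89.  41.] z% [37. 45.] (array([473.5, -89.9]), array([35.9, 32.2]), 89.3)
hexz [231. 229.] 99 med [454. 160.  40.] z% [36. 44.] (array([454.5, 161. ]), array([35.5, 31.9]), 89.1)
hexz [257. 230.] 99 med [450.  76.  41.] z% [37. 45.] (array([448.6,  76. ]), array([32. , 35.1]), 89.6)
hexz [287. 232.] 100 med [442. -20.  40.] z% [37. 43.] (array([442.4, -21.7]), array([35.4, 31.9]), 89.1)
hexz [231. 261.] 106 med [353. 160.  41.] z% [36. 45.] (array([352.3, 159.4]), array([33.8, 35.1]), 81.1)
iso [362. 179.] 422 med [ 612. -269.   50.] z% [46. 55.] (array([ 608.9, -257.9]), array([69.7, 90. ]), 14.2)
bar [349. 181.] 125 me
[... 240 characters left out ...]
% [66. 73.] (array([654.3, 238. ]), array([66.8, 49.6]), 43.4)
red [187. 194.] 151 med [569. 303.  44.] z% [ 2. 49.] (array([573.1, 305.5]), array([29.8, 81.9]), 70.8)
scoopz [179. 220.] 477 med [476. 322.  38.] z% [27. 47.] (array([507. , 320.9]), array([ 65.8, 208.1]), 71.7)
scoopz [179. 211.] 9 med [515. 329.  26.] z% [26. 28.] (array([516.8, 329.3]), array([10.6,  8.6]), 63.6)
scoopz [184. 219.] 10 med [489. 314.  26.] z% [25. 29.] (array([488.6, 314.1]), array([11. , 11.2]), 46.5)
scoopz [174. 224.] 6 med [472. 344.  26.] z% [26. 27.] (array([473.2, 345.1]), array([6.8, 6.5]), 90.0)
scoopz [182. 226.] 6 med [465. 319.  27.] z% [26. 28.] (array([466.5, 317.4]), array([ 5.7, 12.9]), 61.8)
```

View pics/crop1.png

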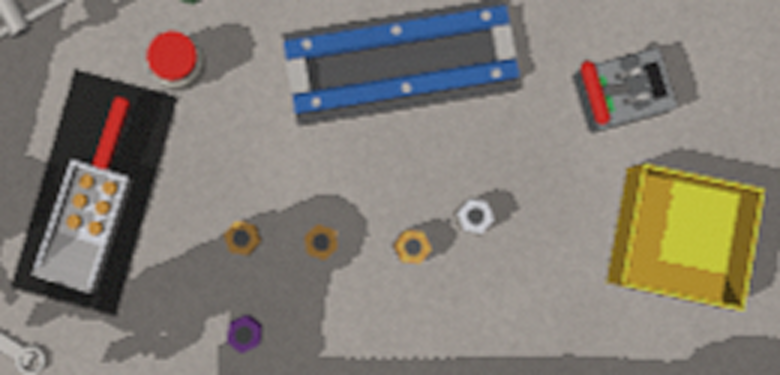

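The crop shows three brass hexes at y≈161, 76, −21 (the white one at −90). The handle bar lies on the +y (green) side and the measured sizes match. The off push goes along (0.245, −0.969).

```bash
cat >> h.py <<'E'
def down(yaw): # tool z down, tool x at yaw deg
    a=np.radians(yaw); return R.from_matrix(np.array([[np.cos(a),np.sin(a),0],[np.sin(a),-np.cos(a),0],[0,0,-1]]))
def go(pos,rot=None):
    """tool-frame fractions for world target"""
    s=arm.read_state(); Rn=R.from_quat(s['ee_rot']); 
    sh=Rn.inv().apply(np.array(pos,float)-s['position'])/250
    rv=(Rn.inv()*(rot if rot is not None else Rn)).as_rotvec()/np.pi
    print('go',list(map(float,np.round(pos,1))),'shift',np.round(sh,3).tolist(),'turn',np.round(rv,4).tolist())
E
python3 - <<'E'
from h import *
s=st()
M=R.from_quat(s['ee_rot']).as_matrix();print(np.round(M,3), np.degrees(np.arctan2(M[1,0],M[0,0])))
go((584,-161,190)); go((584,-161,110))
E
```

```text
t 1.3 pos [272.3 562.6 199.1] q [ 0.9747 -0.2235 -0.      0.    ] w 85.6 gf 0.0 F [-0.7  0.4  0.3] J [ 1.38  0.38  0.01 -0.   -1.19 -0.26]
[[ 0.9   -0.436 -0.   ]
 [-0.436 -0.9   -0.   ]
 [-0.     0.    -1.   ]] -25.828302943320704
go [584.0, -161.0, 190.0] shift [2.383, 2.062, 0.036] turn [0.0, 0.0, 0.0]
go [584.0, -161.0, 110.0] shift [2.383, 2.062, 0.356] turn [0.0, 0.0, 0.0]
```

>>> arm_command([
  [[0.6, 0.515, 0], [0, 0, 0]],
  [[0.6, 0.515, 0], [0, 0, 0]],
  [[0.6, 0.515, 0], [0, 0, 0]],
  [[0.6, 0.515, 0], [0, 0, 0]],
  [[0.6, 0.515, 0], [0, 0, 0]],
], grip=0)

```text
clock: 1.8
position: [352.2, 376.8, 199.7]
ee_rot: [0.974, -0.226, -0.0, 0.0]
contact_force: [0.6, 0.3, 0.4]
gripper_width: 11.7
grasp_force: 0.0
```

>>> arm_command([
  [[0.6, 0.515, 0], [0, 0, 0]],
  [[0.6, 0.515, 0], [0, 0, 0]],
  [[0.6, 0.515, 0], [0, 0, 0]],
  [[0.6, 0.515, 0], [0, 0, 0]],
  [[0.6, 0.515, 0], [0, 0, 0]],
])

```text
clock: 2.3
position: [431.2, 196.4, 199.3]
ee_rot: [0.974, -0.226, 0.0, 0.0]
contact_force: [-0.7, 0.0, 0.5]
gripper_width: -0.2
grasp_force: 0.0
```

>>> arm_command([
  [[0.6, 0.515, 0], [0, 0, 0]],
  [[0.6, 0.515, 0], [0, 0, 0]],
  [[0.6, 0.515, 0], [0, 0, 0]],
  [[0.6, 0.515, 0], [0, 0, 0]],
  [[0.6, 0.515, 0], [0, 0, 0]],
])

```text
clock: 2.8
position: [510.7, 15.5, 198.8]
ee_rot: [0.974, -0.226, 0.0, 0.0]
contact_force: [0.2, -0.3, -0.3]
gripper_width: -0.2
grasp_force: 0.0
```

>>> arm_command([
  [[0.58, 0.515, 0], [0, 0, 0]],
  [[0.58, 0.515, 0], [0, 0, 0]],
  [[0.58, 0.515, 0], [0, 0, 0]],
  [[0.58, 0.515, 0], [0, 0, 0]],
  [[0.58, 0.515, 0], [0, 0, 0]],
])

```text
clock: 3.3
position: [585.3, -163.1, 198.0]
ee_rot: [0.974, -0.225, -0.0, 0.0]
contact_force: [-0.6, 1.2, -0.5]
gripper_width: 0.0
grasp_force: 0.0
```

```bash
python3 - <<'E'
from h import *
st(); im,d,ci=grab('wrist','w1.png')
go((584,-161,110))
u=np.array([.245,-.969]);p=np.array([584,-161])
go((*(p+u*120),110))
E
```

```text
t 3.3 pos [ 585.3 -163.1  198. ] q [ 9.742e-01 -2.255e-01 -1.000e-04  4.000e-04] w 0.0 gf 0.0 F [-0.6  1.2 -0.5] J [-0.01  0.36 -0.04  0.   -1.18  1.12]
go [584.0, -161.0, 110.0] shift [-0.001, -0.0, 0.352] turn [0.0, 0.0, 0.0]
go [613.4, -277.3, 110.0] shift [0.308, 0.366, 0.352] turn [0.0, 0.0, 0.0]
```

View pics/w1.png

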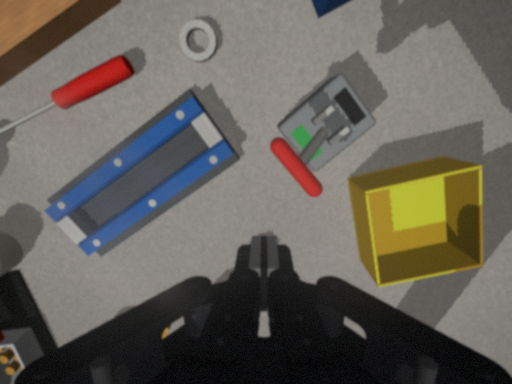

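The wrist view shows the handle bar at (297,167), the green patch on its near side and the shut fingers at (263,240), clear of everything. Descend, then sweep.

>>> arm_command([
  [[0, 0, 0.18], [0, 0, 0]],
  [[0, 0, 0.35], [0, 0, 0]],
  [[0, 0, 0.35], [0, 0, 0]],
])

```text
clock: 3.65
position: [578.7, -157.7, 105.7]
ee_rot: [0.975, -0.223, -0.007, 0.0]
contact_force: [-0.1, 0.0, -1.0]
gripper_width: 0.5
grasp_force: 0.0
```

>>> arm_command([
  [[0.07, 0.08, 0], [0, 0, 0]],
  [[0.13, 0.155, 0], [0, 0, 0]],
  [[0.19, 0.23, 0], [0, 0, 0]],
  [[0.25, 0.3, 0], [0, 0, 0]],
  [[0.31, 0.37, 0], [0, 0, 0]],
])

```text
clock: 4.15
position: [614.8, -277.0, 114.8]
ee_rot: [0.975, -0.222, 0.002, 0.0]
contact_force: [-0.1, 0.1, -0.2]
gripper_width: 0.2
grasp_force: 0.0
```

```bash
python3 - <<'E'
from h import *
st(); im,d,ci=grab('top'); ci=arm.camera_info('top');W=cloud(d,ci)
hsv=cv2.cvtColor(im,cv2.COLOR_BGR2HSV)
m=((hsv[...,0]<8)|(hsv[...,0]>172))&(hsv[...,1]>130)&(d>0);k=np.zeros_like(m);k[150:210,335:390]=1
P=W[m&k];print(len(P),np.median(P,0),rect(P))
E
```

```text
t 4.15 pos [ 614.8 -277.   114.8] q [ 9.750e-01 -2.223e-01  1.900e-03  3.000e-04] w 0.2 gf 0.0 F [-0.1  0.1 -0.2] J [-0.18  0.53  0.02  0.   -1.06  1.31]
0 [nan nan nan] (array([0., 0.]), array([0., 0.]), 0.0)
  return _methods._mean(a, axis=axis, dtype=dtype,
  ret = um.true_divide(
```

>>> arm_command([
  [[0, 0, -0.2], [0, 0, 0]],
  [[0, 0, -0.45], [0, 0, 0]],
  [[0, 0, -0.45], [0, 0, 0]],
])

```text
clock: 4.5
position: [616.7, -277.7, 234.7]
ee_rot: [0.975, -0.222, 0.008, 0.001]
contact_force: [0.6, 1.1, 0.4]
gripper_width: -0.3
grasp_force: 0.0
```

```bash
python3 - <<'E'
from h import *
st(); im,d,ci=grab('wrist','w2.png'); W=cloud(d,ci)
hsv=cv2.cvtColor(im,cv2.COLOR_BGR2HSV)
m=((hsv[...,0]<8)|(hsv[...,0]>172))&(hsv[...,1]>130)&(d>0)&(W[...,2]>85)
P=W[m];print(len(P),np.median(P,0) if len(P) else '')
go((370,60,230),down(0))
im,d,ci=grab('top'); W=cloud(d,ci)
hsv=cv2.cvtColor(im,cv2.COLOR_BGR2HSV)
for q,m in(('red',((hsv[...,0]<8)|(hsv[...,0]>172))&(hsv[...,1]>130)&(d>0)),):
  k=np.zeros_like(m);k[150:210,335:390]=1
  P=W[m&k];print(q,len(P),rect(P) if len(P) else '')
E
```

```text
t 4.5 pos [ 616.7 -277.7  234.7] q [ 0.9749 -0.2223  0.0079  0.0015] w -0.3 gf 0.0 F [0.6 1.1 0.4] J [-0.18  0.45  0.19  0.   -1.3   1.3 ]
1492 [ 569.88656707 -298.92936035  126.10207865]
go [370.0, 60.0, 230.0] shift [-1.474, -0.788, -0.005] turn [0.0007, -0.005, -0.1428]
red 0
```

>>> arm_command([
  [[-0.74, -0.4, 0], [0, 0, 0]],
  [[-0.74, -0.4, 0], [0, 0, 0]],
  [[-0.74, -0.4, 0], [0, 0, 0]],
  [[-0.74, -0.4, 0], [0, 0, 0]],
  [[-0.74, -0.4, 0], [0, 0, 0]],
], grip=1)

```text
clock: 5.1
position: [486.5, -103.3, 224.5]
ee_rot: [0.975, -0.221, -0.001, -0.0]
contact_force: [1.1, -0.4, 0.5]
gripper_width: 72.4
grasp_force: 0.0
```

>>> arm_command([
  [[-0.73, -0.39, 0], [0, -0.005, -0.143]],
  [[-0.73, -0.39, 0], [0, -0.005, -0.143]],
  [[-0.73, -0.39, 0], [0, -0.005, -0.143]],
  [[-0.73, -0.39, 0], [0, -0.005, -0.143]],
  [[-0.73, -0.39, 0], [0, -0.005, -0.143]],
])

```text
clock: 5.6
position: [365.7, 63.6, 224.4]
ee_rot: [1.0, 0.003, -0.007, -0.002]
contact_force: [-0.4, -0.7, 0.7]
gripper_width: 85.2
grasp_force: 0.0
```

```bash
python3 - <<'E'
from h import *
st(); im,d,ci=grab('wrist','w3.png'); W=cloud(d,ci); np.savez('w3.npz',im=im,d=d,E=ci['extrinsics'])
print(np.round(ci['extrinsics'],3))
im,d,ci=grab('top'); W=cloud(d,ci)
hsv=cv2.cvtColor(im,cv2.COLOR_BGR2HSV)
m=((hsv[...,0]<8)|(hsv[...,0]>172))&(hsv[...,1]>130)&(d>0)
k=np.zeros_like(m);k[150:210,335:390]=1
P=W[m&k];print(len(P),rect(P) if len(P) else '')
E
```

```text
t 5.6 pos [365.7  63.6 224.4] q [ 1.      0.003  -0.0073 -0.0023] w 85.2 gf 0.0 F [-0.4 -0.7  0.7] J [ 0.61 -0.08 -0.49 -0.01 -1.17  0.98]
[[ 5.00000e-03 -9.52000e-01 -3.05000e-01  4.42106e+02]
 [-1.00000e+00 -6.00000e-03  3.00000e-03  6.27840e+01]
 [-4.00000e-03  3.05000e-01 -9.52000e-01  3.99471e+02]
 [ 0.00000e+00  0.00000e+00  0.00000e+00  1.00000e+00]]
99 (array([ 596.6, -205.5]), array([62.7, 18.9]), 14.5)
```

View pics/w3.png

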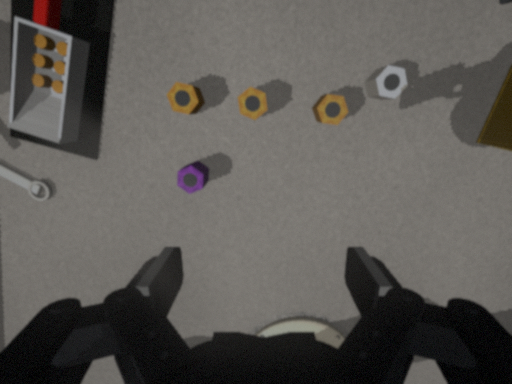

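The top camera still shows the bar on the on side, at (597,−205), so the throw did not hold. I'll look at the frame from just after it.

View pics/w2.png

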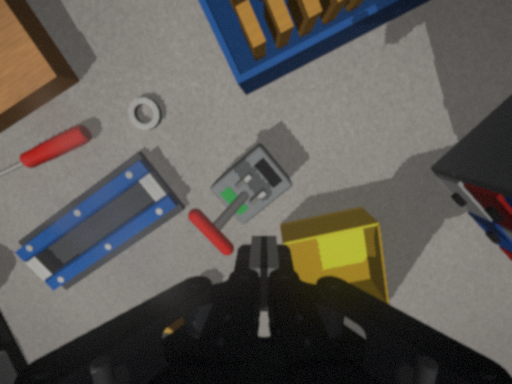

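```bash
python3 - <<'E'
from h import *
im,d,ci=grab('side'); W=cloud(d,ci)
hsv=cv2.cvtColor(im,cv2.COLOR_BGR2HSV)
m=((hsv[...,0]<8)|(hsv[...,0]>172))&(hsv[...,1]>130)&(d>0)&(W[...,2]>80)&(W[...,1]<-120)&(W[...,1]>-400)&(W[...,0]<720)
P=W[m];print(len(P),np.median(P,0),rect(P) if len(P) else '')
E
```

```text
135 [ 587.48463944 -206.32537965  127.2938516 ] (array([ 592.4, -204.5]), array([59.2, 14.5]), 14.7)
```

The earlier frame shows the bar still at (210,232), on the green side. The fast sweep probably bounced off the stop. I'll go again, slower and lower, hold at the end, and check before leaving.

```bash
python3 - <<'E'
from h import *
st(); go((584,-161,190),down(0))
E
```

```text
t 5.75 pos [368.3  61.1 224.4] q [ 1.0e+00  3.0e-04 -7.2e-03 -1.7e-03] w 85.3 gf 0.0 F [ 0.6 -0.5  0.7] J [ 0.6  -0.08 -0.49 -0.01 -1.17  0.98]
go [584.0, -161.0, 190.0] shift [0.864, 0.889, 0.122] turn [-0.0011, 0.0046, 0.0002]
```

>>> arm_command([
  [[0.43, 0.445, 0.06], [0, 0.0046, 0]],
  [[0.43, 0.445, 0.06], [0, 0.0046, 0]],
  [[0.43, 0.445, 0.06], [0, 0.0046, 0]],
  [[0.43, 0.445, 0.06], [0, 0.0046, 0]],
  [[0.43, 0.445, 0.06], [0, 0.0046, 0]],
], grip=0)

```text
clock: 6.25
position: [475.8, -53.5, 205.5]
ee_rot: [1.0, -0.004, -0.002, -0.001]
contact_force: [-0.7, 0.5, -0.1]
gripper_width: 12.3
grasp_force: 0.0
```

>>> arm_command([
  [[0.43, 0.445, 0.06], [0, 0, 0]],
  [[0.43, 0.445, 0.06], [0, 0, 0]],
  [[0.43, 0.445, 0.06], [0, 0, 0]],
  [[0.43, 0.445, 0.06], [0, 0, 0]],
  [[0.43, 0.445, 0.06], [0, 0, 0]],
])

```text
clock: 6.75
position: [582.3, -162.9, 190.5]
ee_rot: [1.0, -0.002, -0.001, -0.002]
contact_force: [0.1, -0.8, -0.7]
gripper_width: 0.1
grasp_force: 0.0
```

```bash
python3 - <<'E'
from h import *
st(); go((584,-161,100),down(0)); go((584+.245*125,-161-.969*125,100),down(0))
E
```

```text
t 6.75 pos [ 582.3 -162.9  190.5] q [ 1.     -0.0018 -0.0015 -0.0019] w 0.1 gf 0.0 F [ 0.1 -0.8 -0.7] J [-0.01  0.36 -0.05 -0.   -1.16  1.58]
go [584.0, -161.0, 100.0] shift [0.008, -0.006, 0.362] turn [-0.0012, 0.0009, -0.0011]
go [614.6, -282.1, 100.0] shift [0.132, 0.478, 0.36] turn [-0.0012, 0.0009, -0.0011]
```

>>> arm_command([
  [[0, 0, 0.18], [0, 0, 0]],
  [[0, 0, 0.36], [0, 0, 0]],
  [[0, 0, 0.36], [0, 0, 0]],
  [[0, 0, 0.36], [0, 0, 0]],
])

```text
clock: 7.15
position: [582.4, -161.2, 103.1]
ee_rot: [1.0, 0.0, -0.0, -0.001]
contact_force: [1.0, 0.1, 0.3]
gripper_width: -0.3
grasp_force: 0.0
```

>>> arm_command([
  [[0.012, 0.048, 0], [0, 0, 0]],
  [[0.024, 0.097, 0], [0, 0, 0]],
  [[0.037, 0.145, 0], [0, 0, 0]],
  [[0.049, 0.194, 0], [0, 0, 0]],
  [[0.061, 0.242, 0], [0, 0, 0]],
])

```text
clock: 7.65
position: [598.0, -223.9, 101.8]
ee_rot: [1.0, -0.001, -0.0, -0.002]
contact_force: [0.5, 1.0, -1.6]
gripper_width: -0.2
grasp_force: 0.0
```

```bash
python3 - <<'E'
from h import *
st(); im,d,ci=grab('wrist','w4.png')
im2,_,_=grab('side'); c=cv2.resize(im2[150:300,270:440],(400,384),interpolation=cv2.INTER_CUBIC)
cv2.imwrite('pics/w4c.png',cv2.resize(np.hstack([im,c]),(800,337)))
E
```

```text
t 7.65 pos [ 598.  -223.9  101.8] q [ 1.     -0.0012 -0.     -0.0017] w -0.2 gf 0.0 F [ 0.5  1.  -1.6] J [-0.11  0.49 -0.08 -0.   -1.    1.68]
```

View pics/w4c.png

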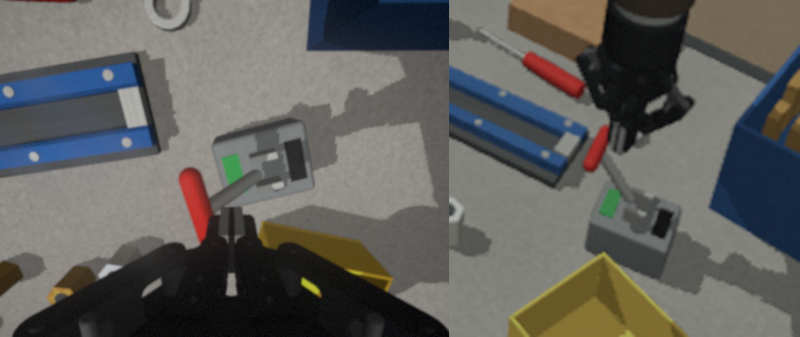

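The wrist and side views seem to show the fingers already at the stem, with the bar not moved. I'll check where the finger and bar really are in the side cloud.

```bash
python3 - <<'E'
from h import *
for cam in('side','wrist'):
    im,d,ci=grab(cam); W=cloud(d,ci)
    hsv=cv2.cvtColor(im,cv2.COLOR_BGR2HSV)
    box=(W[...,1]<-120)&(W[...,1]>-330)&(W[...,0]<680)&(W[...,0]>530)&(d>0)
    red=((hsv[...,0]<8)|(hsv[...,0]>172))&(hsv[...,1]>130)
    P=W[box&red&(W[...,2]>80)]; print(cam,'bar',len(P),np.round(np.percentile(P,[2,50,98],axis=0)))
    for lo,hi in((60,85),(85,100),(100,115),(115,130),(130,150),(150,170)):
        P=W[box&~red&(W[...,2]>lo)&(W[...,2]<hi)]
        if len(P): print(lo,hi,len(P),np.round(np.percentile(P,[5,50,95],axis=0)).tolist())
E
```

```text
side bar 126 [[ 564. -216.  120.]
 [ 586. -207.  127.]
 [ 619. -194.  130.]]
60 85 131 [[592.0, -269.0, 62.0], [601.0, -252.0, 69.0], [625.0, -238.0, 83.0]]
85 100 40 [[596.0, -240.0, 86.0], [600.0, -232.0, 92.0], [605.0, -224.0, 98.0]]
100 115 39 [[592.0, -227.0, 101.0], [596.0, -219.0, 107.0], [602.0, -212.0, 115.0]]
115 130 15 [[569.0, -217.0, 116.0], [595.0, -214.0, 120.0], [603.0, -210.0, 124.0]]
130 150 50 [[587.0, -238.0, 137.0], [589.0, -230.0, 146.0], [598.0, -215.0, 150.0]]
150 170 84 [[586.0, -239.0, 153.0], [590.0, -230.0, 160.0], [599.0, -214.0, 168.0]]
wrist bar 1819 [[ 581. -224.  123.]
 [ 608. -201.  128.]
 [ 627. -191.  216.]]
60 85 927 [[593.0, -267.0, 62.0], [609.0, -251.0, 69.0], [626.0, -239.0, 83.0]]
85 100 337 [[600.0, -239.0, 86.0], [606.0, -231.0, 93.0], [608.0, -223.0, 99.0]]
100 115 409 [[597.0, -226.0, 101.0], [603.0, -219.0, 108.0], [605.0, -211.0, 114.0]]
115 130 271 [[588.0, -214.0, 116.0], [601.0, -209.0, 121.0], [628.0, -190.0, 126.0]]
130 150 418 [[604.0, -236.0, 140.0], [608.0, -224.0, 145.0], [608.0, -213.0, 150.0]]
150 170 1009 [[604.0, -236.0, 151.0], [608.0, -224.0, 160.0], [608.0, -212.0, 169.0]]
```

```bash
python3 - <<'E'
from h import *
f=np.load('w3.npz');ci=arm.camera_info('wrist');ci['extrinsics']=f['E'];W=cloud(f['d'],ci)
d=f['d']
for u in(150,160,170,180,355,360,370):
    col=W[235:300:5,u]; print(u,np.round(d[235:300:5,u]).tolist(),np.round(col[:,2]).tolist())
im,d,ci=grab('wrist'); W=cloud(d,ci)
for u in(256,263,270): print(u,np.round(W[225:290:5,u]).tolist())
E
```

```text
150 [439.0, 438.0, 445.0, 446.0, 448.0, 133.0, 130.0, 117.0, 114.0, 110.0, 108.0, 107.0, 107.0] [0.0, 3.0, -0.0, 1.0, 2.0, 282.0, 285.0, 297.0, 301.0, 304.0, 307.0, 309.0, 309.0]
160 [436.0, 440.0, 442.0, 445.0, 130.0, 126.0, 120.0, 117.0, 114.0, 115.0, 115.0, 116.0, 114.0] [3.0, 1.0, 2.0, 2.0, 284.0, 288.0, 294.0, 298.0, 301.0, 301.0, 301.0, 301.0, 303.0]
170 [436.0, 440.0, 441.0, 135.0, 131.0, 126.0, 127.0, 127.0, 127.0, 127.0, 128.0, 126.0, 127.0] [3.0, 2.0, 3.0, 279.0, 283.0, 288.0, 288.0, 289.0, 289.0, 290.0, 290.0, 292.0, 292.0]
180 [437.0, 439.0, 442.0, 142.0, 143.0, 143.0, 143.0, 143.0, 141.0, 142.0, 142.0, 467.0, 470.0] [1.0, 2.0, 1.0, 272.0, 273.0, 273.0, 274.0, 275.0, 277.0, 277.0, 278.0, 2.0, 2.0]
355 [434.0, 439.0, 442.0, 136.0, 131.0, 130.0, 130.0, 131.0, 130.0, 130.0, 130.0, 130.0, 130.0] [3.0, 1.0, 1.0, 278.0, 283.0, 284.0, 285.0, 285.0, 287.0, 287.0, 288.0, 288.0, 289.0]
360 [436.0, 439.0, 441.0, 134.0, 130.0, 126.0, 123.0, 123.0, 123.0, 124.0, 122.0, 122.0, 123.0] [1.0, 1.0, 2.0, 279.0, 284.0, 287.0, 291.0, 292.0, 293.0, 293.0, 295.0, 295.0, 296.0]
370 [435.0, 438.0
[... 407 characters left out ...]
609.0, -221.0, 179.0], [609.0, -221.0, 182.0], [609.0, -221.0, 185.0]]
263 [[600.0, -223.0, 106.0], [596.0, -223.0, 104.0], [569.0, -223.0, 52.0], [608.0, -223.0, 144.0], [608.0, -223.0, 150.0], [608.0, -223.0, 156.0], [607.0, -223.0, 159.0], [608.0, -223.0, 165.0], [608.0, -223.0, 169.0], [607.0, -223.0, 172.0], [604.0, -223.0, 171.0], [602.0, -223.0, 172.0], [600.0, -223.0, 172.0]]
270 [[597.0, -228.0, 98.0], [574.0, -229.0, 53.0], [568.0, -229.0, 50.0], [608.0, -227.0, 144.0], [608.0, -227.0, 150.0], [608.0, -227.0, 155.0], [608.0, -227.0, 160.0], [608.0, -226.0, 165.0], [608.0, -226.0, 169.0], [607.0, -226.0, 172.0], [609.0, -226.0, 179.0], [609.0, -226.0, 183.0], [609.0, -226.0, 185.0]]
```

Both cameras put the real shut fingertips about 37 mm above the reported TCP (50 mm when open), so the sweep passed over the bar. I'll treat true tip z as reported z + 37 and redo it lower.

>>> arm_command([
  [[-0.03, -0.13, 0], [0, 0, 0]],
  [[-0.061, -0.26, 0], [0, 0, 0]],
  [[-0.061, -0.26, 0], [0, 0, 0]],
])

```text
clock: 8.2
position: [581.6, -154.0, 101.9]
ee_rot: [1.0, 0.001, -0.001, -0.002]
contact_force: [0.4, -0.5, 0.6]
gripper_width: 0.2
grasp_force: 0.0
```

>>> arm_command([
  [[0, 0, 0.07], [0, 0, 0]],
  [[0, 0, 0.14], [0, 0, 0]],
  [[0, 0, 0.14], [0, 0, 0]],
])

```text
clock: 8.5
position: [580.6, -156.8, 64.4]
ee_rot: [1.0, -0.001, -0.003, -0.002]
contact_force: [-0.7, -0.7, 0.3]
gripper_width: 0.3
grasp_force: 0.0
```

>>> arm_command([
  [[0.012, 0.048, 0], [0, 0, 0]],
  [[0.024, 0.097, 0], [0, 0, 0]],
  [[0.037, 0.145, 0], [0, 0, 0]],
  [[0.049, 0.194, 0], [0, 0, 0]],
  [[0.061, 0.242, 0], [0, 0, 0]],
])

```text
clock: 9.0
position: [600.3, -219.7, 73.2]
ee_rot: [1.0, 0.0, 0.003, -0.0]
contact_force: [-6.7, 6.3, 27.2]
gripper_width: -0.1
grasp_force: 12.9
```

>>> arm_command([
  [[0.012, 0.048, 0], [0, 0, 0]],
  [[0.024, 0.097, 0], [0, 0, 0]],
  [[0.037, 0.145, 0], [0, 0, 0]],
  [[0.049, 0.194, 0], [0, 0, 0]],
  [[0.061, 0.242, 0], [0, 0, 0]],
])

```text
clock: 9.5
position: [611.8, -278.4, 65.3]
ee_rot: [1.0, -0.002, -0.002, -0.003]
contact_force: [-4.3, 29.0, 9.7]
gripper_width: -0.0
grasp_force: 15.5
```

```bash
cat >> h.py <<'E'
def bar():
    for cam in('side','wrist'):
        im,d,ci=grab(cam); W=cloud(d,ci)
        hsv=cv2.cvtColor(im,cv2.COLOR_BGR2HSV)
        box=(W[...,1]<-120)&(W[...,1]>-380)&(W[...,0]<680)&(W[...,0]>530)&(d>0)&(W[...,2]>80)&(W[...,2]<150)
        red=((hsv[...,0]<8)|(hsv[...,0]>172))&(hsv[...,1]>130)
        P=W[box&red]; print(cam,'bar',len(P),np.round(np.percentile(P,[2,50,98],axis=0)).tolist() if len(P) else '')
E
python3 - <<'E'
from h import *
st();print(arm.tcp_to_grasp);bar()
E
```

```text
t 9.5 pos [ 611.8 -278.4   65.3] q [ 1.     -0.0015 -0.0017 -0.0031] w -0.0 gf 15.5 F [-4.3 29.   9.7] J [-0.19  0.58 -0.03 -0.01 -0.97  1.76]
18.700000000000003
side bar 98 [[590.0, -322.0, 119.0], [604.0, -314.0, 127.0], [628.0, -305.0, 131.0]]
wrist bar 3051 [[613.0, -316.0, 123.0], [636.0, -305.0, 128.0], [655.0, -296.0, 130.0]]
```

The handle is now at the off stop: the bar is at y≈−311 in both cameras. Next: lift, then go to look at the first hex with yaw near −81° (tool y across the rail).

>>> arm_command([
  [[0, -0.03, -0.05], [0, 0, 0]],
  [[0, -0.03, -0.25], [0, 0, 0]],
  [[0, -0.03, -0.42], [0, 0, 0]],
  [[0, -0.03, -0.42], [0, 0, 0]],
])

```text
clock: 10.0
position: [617.1, -273.2, 180.0]
ee_rot: [1.0, -0.0, 0.007, 0.001]
contact_force: [-0.3, -0.2, 1.1]
gripper_width: -0.0
grasp_force: 0.0
```

>>> arm_command([
  [[-0.34, -0.68, 0], [0, 0, 0.2]],
  [[-0.34, -0.68, 0], [0, 0, 0.2]],
  [[-0.34, -0.68, 0], [0, 0, 0.2]],
  [[-0.34, -0.68, 0], [0, 0, 0.2]],
  [[-0.34, -0.68, 0], [0, 0, 0.2]],
], grip=1)

```text
clock: 10.5
position: [526.3, -98.0, 172.7]
ee_rot: [0.951, -0.309, -0.001, -0.002]
contact_force: [1.2, -1.3, 0.5]
gripper_width: 72.3
grasp_force: 0.0
```

```bash
cat >> h.py <<'E'
def hexes(cam='wrist',save=None,ztop=40,zmin=30):
    im,d,ci=grab(cam,save); W=cloud(d,ci); hsv=cv2.cvtColor(im,cv2.COLOR_BGR2HSV);H,S,V=cv2.split(hsv)
    m=((H>8)&(H<28)&(S>100)&(V>50)&(d>0)&(W[...,2]>zmin)&(W[...,2]<ztop+20)&(W[...,0]>300)&(W[...,0]<760)&(W[...,1]>-150)&(W[...,1]<230)).astype(np.uint8)
    E=np.array(ci['extrinsics']);out=[]
    cs,_=cv2.findContours(m,cv2.RETR_EXTERNAL,cv2.CHAIN_APPROX_NONE)
    for c in cs:
        if cv2.contourArea(c)<60: continue
        c=cv2.convexHull(c)[:,0]
        r=np.stack([(c[:,0]-ci['cx'])/ci['fx'],(c[:,1]-ci['cy'])/ci['fy'],np.ones(len(c))],1)@E[:3,:3].T
        P=(E[:3,3]+r*((ztop-E[2,3])/r[:,2])[:,None])[:,:2]
        best=None
        for a in np.arange(0,60,.5):
            n=np.array([[np.cos(np.radians(a+k)),np.sin(np.radians(a+k))] for k in(0,60,120)])
            q=P@n.T; w=np.ptp(q,axis=0); mid=(q.max(0)+q.min(0))/2
            if best is None or w.sum()<best[0]: best=(w.sum(),a,np.linalg.lstsq(n,mid,rcond=None)[0],w)
        out.append(best); print(cam,'hex px',c.mean(0).round(),'c',best[2].round(1),'normal',best[1],'widths',best[3].round(1))
    return out
E
python3 - <<'E'
from h import *
st();go((450,60,150),down(-80)); hexes('top'); bar()
E
```

```text
t 10.5 pos [526.3 -98.  172.7] q [ 9.510e-01 -3.093e-01 -8.000e-04 -1.800e-03] w 72.3 gf 0.0 F [ 1.2 -1.3  0.5] J [ 0.12  0.25 -0.25 -0.   -1.07  0.83]
go [450.0, 60.0, 150.0] shift [-0.618, -0.331, 0.094] turn [-0.0005, 0.0011, 0.2443]
top hex px [230. 229.] c [454.8 161.2] normal 48.0 widths [32.  33.4 31.8]
side bar 143 [[591.0, -322.0, 121.0], [615.0, -311.0, 127.0], [647.0, -300.0, 131.0]]
wrist bar 0
```

Handle stays off. Move to the view pose.

>>> arm_command([
  [[-0.62, -0.33, 0.09], [0, 0, 0.244]],
  [[-0.62, -0.33, 0.09], [0, 0, 0.244]],
  [[-0.62, -0.33, 0.09], [0, 0, 0.244]],
  [[-0.62, -0.33, 0.09], [0, 0, 0.244]],
  [[-0.62, -0.33, 0.09], [0, 0, 0.244]],
])

```text
clock: 11.15
position: [450.5, 58.7, 149.6]
ee_rot: [0.795, -0.607, -0.002, -0.001]
contact_force: [0.2, -0.6, -0.3]
gripper_width: 85.5
grasp_force: 0.0
```

>>> arm_command([
  [[0, 0, 0], [0, 0, 0.03]],
  [[0, 0, 0], [0, 0, 0.03]],
  [[0, 0, 0], [0, 0, 0.03]],
])

```text
clock: 11.45
position: [452.1, 56.6, 149.9]
ee_rot: [0.766, -0.642, -0.001, -0.001]
contact_force: [0.0, -0.2, -0.3]
gripper_width: 85.4
grasp_force: 0.0
```

```bash
python3 - <<'E'
from h import *
st();hexes('wrist','w5.png');hexes('side')
E
```

```text
t 11.45 pos [452.1  56.6 149.9] q [ 0.7663 -0.6425 -0.0013 -0.001 ] w 85.4 gf 0.0 F [ 0.  -0.2 -0.3] J [ 0.48  0.14 -0.46 -0.   -0.97 -0.3 ]
wrist hex px [246. 271.] c [454.6 161. ] normal 50.0 widths [38.1 39.5 34.6]
wrist hex px [262. 206.] c [449.2  77.2] normal 37.0 widths [34.7 36.4 35. ]
wrist hex px [286. 115.] c [442.4 -19.9] normal 53.0 widths [33.7 33.6 33.9]
side hex px [241. 238.] c [438.5 -24.7] normal 50.0 widths [41.1 37.8 34.8]
side hex px [216. 218.] c [445.2  73.4] normal 41.5 widths [40.8 40.3 34.5]
side hex px [196. 203.] c [450.7 156.7] normal 43.5 widths [41.1 41.4 33.1]
```

View pics/w5.png

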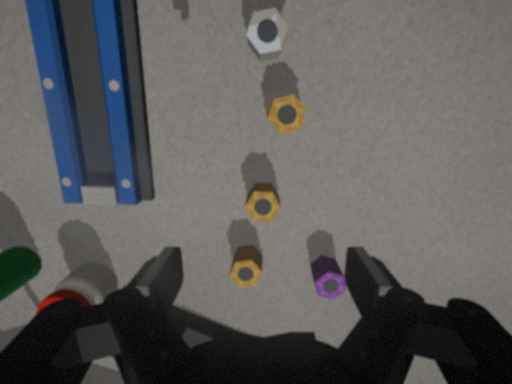

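The wrist view shows brass hexes at (286,115), (262,206), (246,271), white at (267,32), purple at (330,285) and the rail upper left. I'll start with the far one: centre (442.4, −19.9), normal −7°.

```bash
python3 - <<'E'
from h import *
go((442.4,-19.9,50),down(-97))
E
```

```text
go [442.4, -19.9, 50.0] shift [0.296, 0.09, 0.399] turn [0.0002, 0.0011, 0.0944]
```

>>> arm_command([
  [[0.296, 0.09, 0.1], [0, 0.001, 0.094]],
  [[0.296, 0.09, 0.2], [0, 0.001, 0.094]],
  [[0.296, 0.09, 0.4], [0, 0.001, 0.094]],
  [[0.296, 0.09, 0.4], [0, 0.001, 0.094]],
  [[0.296, 0.09, 0.4], [0, 0.001, 0.094]],
])

```text
clock: 12.05
position: [442.5, -19.7, 50.0]
ee_rot: [-0.663, 0.748, 0.0, -0.001]
contact_force: [0.8, 1.0, 0.9]
gripper_width: 85.5
grasp_force: 0.0
```

```bash
python3 - <<'E'
from h import *
st();go((442.4,-19.9,-25),down(-97))
im,d,ci=grab('wrist','w6.png')
E
```

```text
t 12.05 pos [442.5 -19.7  50. ] q [-6.633e-01  7.483e-01  3.000e-04 -9.000e-04] w 85.5 gf 0.0 F [0.8 1.  0.9] J [ 0.32  0.26 -0.62  0.   -0.69 -0.45]
go [442.4, -19.9, -25.0] shift [0.001, -0.0, 0.3] turn [0.0005, -0.0003, 0.0006]
```

>>> arm_command([
  [[0, 0, 0.1], [0, 0, 0]],
  [[0, 0, 0.2], [0, 0, 0]],
  [[0, 0, 0.23], [0, 0, 0]],
  [[0, 0, 0.23], [0, 0, 0]],
])

```text
clock: 12.5
position: [443.1, -18.7, -6.8]
ee_rot: [-0.663, 0.748, -0.0, 0.001]
contact_force: [-0.2, -0.2, 0.5]
gripper_width: 85.5
grasp_force: 0.0
```

>>> arm_command([
  [[0, 0, 0.03], [0, 0, 0]],
  [[0, 0, 0.07], [0, 0, 0]],
  [[0, 0, 0.07], [0, 0, 0]],
])

```text
clock: 12.8
position: [441.5, -19.4, -25.8]
ee_rot: [-0.663, 0.749, 0.001, -0.001]
contact_force: [0.0, 1.1, 0.1]
gripper_width: 85.3
grasp_force: 0.0
```

>>> arm_command([
  [[0, 0, 0], [0, 0, 0]],
  [[0, 0, 0], [0, 0, 0]],
  [[0, 0, 0], [0, 0, 0]],
  [[0, 0, 0], [0, 0, 0]],
  [[0, 0, 0], [0, 0, 0]],
], grip=0)

```text
clock: 13.3
position: [442.5, -19.2, -24.9]
ee_rot: [-0.663, 0.749, 0.0, 0.0]
contact_force: [1.2, 0.0, 4.1]
gripper_width: 33.6
grasp_force: 59.9
```

```bash
python3 - <<'E'
from h import *
st()
im,d,ci=grab('wrist','w7.png');W=cloud(d,ci)
im2,d2,_=grab('side'); c=cv2.resize(im2[170:290,170:330],(512,384),interpolation=cv2.INTER_CUBIC)
cv2.imwrite('pics/w7c.png',cv2.resize(np.hstack([im,c]),(800,300)))
E
```

```text
t 13.3 pos [442.5 -19.2 -24.9] q [-6.631e-01  7.486e-01  1.000e-04  3.000e-04] w 33.6 gf 59.9 F [1.2 0.  4.1] J [ 0.33  0.4  -0.7  -0.   -0.47 -0.45]
```

View pics/w7c.png

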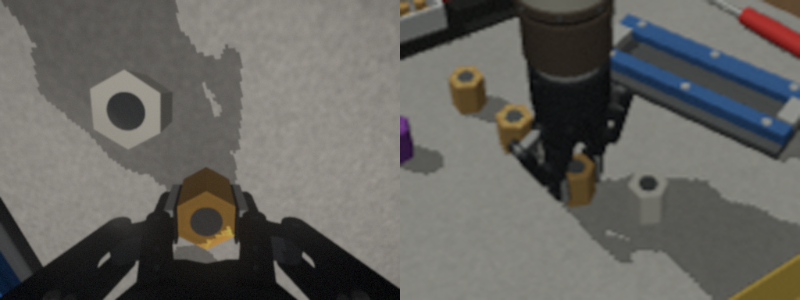

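The picture shows the brass hex square in the fingers (33.6 mm) and the white one standing clear at (125,110). Lift, then carry it to a view position over the rail.

```bash
python3 - <<'E'
from h import *
go((442.5,-19.2,80),down(-97)); go((642,30,80),down(-81.5))
E
```

```text
go [442.5, -19.2, 80.0] shift [-0.0, -0.0, -0.419] turn [-0.0001, 0.0002, 0.0004]
go [642.0, 30.0, 80.0] shift [-0.292, -0.769, -0.419] turn [-0.0001, 0.0002, -0.0858]
```

>>> arm_command([
  [[0, 0, -0.1], [0, 0, 0]],
  [[0, 0, -0.25], [0, 0, 0]],
  [[0, 0, -0.42], [0, 0, 0]],
  [[0, 0, -0.42], [0, 0, 0]],
])

```text
clock: 13.8
position: [445.9, -18.4, 84.4]
ee_rot: [-0.663, 0.748, -0.002, 0.005]
contact_force: [1.0, 1.3, -1.9]
gripper_width: 33.3
grasp_force: 60.5
```

>>> arm_command([
  [[-0.29, -0.77, 0], [0, 0, -0.086]],
  [[-0.29, -0.77, 0], [0, 0, -0.086]],
  [[-0.29, -0.77, 0], [0, 0, -0.086]],
  [[-0.29, -0.77, 0], [0, 0, -0.086]],
  [[-0.29, -0.77, 0], [0, 0, -0.086]],
])

```text
clock: 14.3
position: [646.1, 30.5, 76.5]
ee_rot: [0.758, -0.652, -0.0, 0.0]
contact_force: [-1.7, -0.8, -2.5]
gripper_width: 33.1
grasp_force: 60.7
```

```bash
cat >> h.py <<'E'
def rail(cam='wrist',save=None):
    """channel centre line at jaw top height from blue mask"""
    im,d,ci=grab(cam,save);W=cloud(d,ci);hsv=cv2.cvtColor(im,cv2.COLOR_BGR2HSV);H,S,V=cv2.split(hsv)
    m=((H>100)&(H<125)&(S>110)&(d>0)&(abs(W[...,0]-647)<70)&(abs(W[...,1]+13)<135)&(W[...,2]>18)&(W[...,2]<36)).astype(np.uint8)
    n,l,s,c=cv2.connectedComponentsWithStats(m)
    for i in range(1,n):
        if s[i,4]>200:
            P=W[l==i]; r=rect(P); a=np.radians(8.5);x=P[:,:2]@[np.cos(a),np.sin(a)]
            print('jaw',s[i,4],r,'z',np.median(P[:,2]).round(1),'xr',np.percentile(x,[1,50,99]).round(1))
a85=np.radians(8.5);RX=np.array([np.cos(a85),np.sin(a85)]);RY=np.array([-np.sin(a85),np.cos(a85)])
E
python3 - <<'E'
from h import *
s=st();rail('wrist','w8.png');rail('top');rail('side')
print('tcp railx',np.array(s['position'])[:2]@RX,'mid railx',np.array([647.3,-13.5])@RX)
E
```

```text
t 14.3 pos [646.1  30.5  76.5] q [ 7.579e-01 -6.524e-01 -1.000e-04  0.000e+00] w 33.1 gf 60.7 F [-1.7 -0.8 -2.5] J [ 0.3   0.52 -0.09 -0.   -0.96 -0.15]
jaw 6295 (array([679.8, -26.1]), array([ 22.6, 179.3]), 8.3) z 28.2 xr [657.3 667.7 679. ]
jaw 6590 (array([620.8, -31.4]), array([ 22.4, 186.9]), 8.4) z 28.2 xr [598.5 610.2 620.4]
jaw 246 (array([625.9, -70.2]), array([ 21.8, 141.7]), 8.5) z 27.2 xr [598.  608.8 619.2]
jaw 484 (array([675.5, -10.1]), array([ 23.1, 248.5]), 8.1) z 26.6 xr [656.3 662.7 676.8]
jaw 537 (array([616.7, -18.7]), array([ 21.6, 249. ]), 8.2) z 26.7 xr [596.7 602.5 616.8]
tcp railx 643.5400697651025 mid railx 638.194541303919
```

View pics/w8.png

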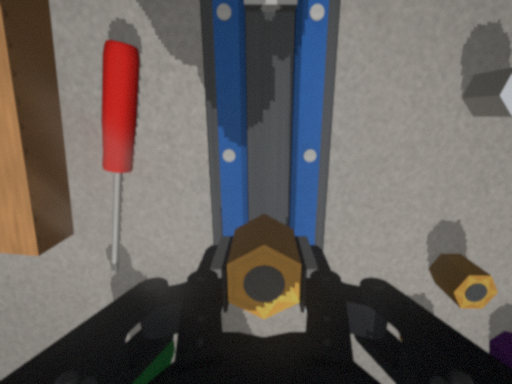

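The view shows the hex held at (264,270), with the channel running straight ahead near column 270 between the jaws and the screwdriver to the left. I'll measure the held hex in the same camera for the relative offset.

```bash
python3 - <<'E'
from h import *
s=st();o=hexes('wrist',None,s['position'][2]+65,100)
for b in o: print('held railx',b[2]@RX,'tcp railx',np.array(s['position'])[:2]@RX)
t=RX*638.8+RY*(np.array([647.3,-13.5])@RY-48); print(t)
go((*t,76.5),down(-81.6)); go((*t,0),down(-81.6))
E
```

```text
t 14.45 pos [640.2  29.1  77. ] q [ 0.7575 -0.6528 -0.0021  0.0019] w 33.2 gf 60.7 F [ 0.6  0.8 -2. ] J [ 0.3   0.52 -0.1  -0.   -0.96 -0.15]
wrist hex px [264. 257.] c [640.9  22.3] normal 8.0 widths [34.8 46.1 46.7]
held railx 637.1922862234358 tcp railx 637.4394030177834
[654.99365999 -60.88326895]
go [655.0, -60.9, 76.5] shift [0.364, -0.007, 0.005] turn [0.0015, 0.0002, 0.0005]
go [655.0, -60.9, 0.0] shift [0.365, -0.009, 0.311] turn [0.0015, 0.0002, 0.0005]
```

>>> arm_command([
  [[0.2, -0.004, 0], [0.0015, 0, 0]],
  [[0.364, -0.007, 0], [0.0015, 0, 0]],
  [[0.364, -0.007, 0], [0.0015, 0, 0]],
  [[0.364, -0.007, 0.1], [0.0015, 0, 0]],
  [[0.364, -0.007, 0.1], [0.0015, 0, 0]],
])

```text
clock: 15.0
position: [652.7, -60.8, 51.5]
ee_rot: [0.757, -0.653, -0.002, 0.001]
contact_force: [-0.7, 0.5, -2.8]
gripper_width: 33.0
grasp_force: 60.6
```

>>> arm_command([
  [[0, 0, 0], [0, 0, 0]],
  [[0, 0, 0], [0, 0, 0]],
])

```text
clock: 15.2
position: [657.4, -60.0, 55.8]
ee_rot: [0.758, -0.652, 0.002, -0.002]
contact_force: [-0.7, -0.4, -1.5]
gripper_width: 33.3
grasp_force: 60.6
```

```bash
python3 - <<'E'
from h import *
s=st();rail('wrist');print('tcp railx',np.array(s['position'])[:2]@RX)
s=st();t=RX*638.8+RY*(np.array([647.3,-13.5])@RY-48);go((*t,0),down(-81.6))
E
```

```text
t 15.2 pos [657.4 -60.   55.8] q [ 0.758  -0.6522  0.0018 -0.0021] w 33.3 gf 60.6 F [-0.7 -0.4 -1.5] J [ 0.15  0.56 -0.08 -0.   -0.92 -0.  ]
jaw 3458 (array([687.8, -80.7]), array([ 22.3, 101.5]), 8.4) z 28.2 xr [657.4 668.  679.1]
jaw 3581 (array([629.5, -89.2]), array([ 22.3, 102. ]), 8.3) z 28.2 xr [598.6 609.6 620.3]
jaw 560 (array([669.2,  42.3]), array([21.1, 34. ]), 7.4) z 28.2 xr [657.6 667.6 678.3]
jaw 461 (array([613.7,  34. ]), array([17. , 32.1]), 7.8) z 28.1 xr [603.8 612.9 620.5]
tcp railx 641.2764615695594
t 15.25 pos [657.6 -59.9  55.9] q [ 0.758  -0.6522  0.0019 -0.0023] w 33.1 gf 60.6 F [ 0.5  0.5 -2.1] J [ 0.15  0.56 -0.08 -0.   -0.92 -0.  ]
go [655.0, -60.9, 0.0] shift [0.002, 0.012, 0.224] turn [-0.0019, 0.0, 0.001]
```

>>> arm_command([
  [[0, 0.01, 0.08], [-0.002, 0, 0]],
  [[0, 0.01, 0.18], [-0.002, 0, 0]],
  [[0, 0.01, 0.18], [-0.002, 0, 0]],
  [[0, 0.01, 0.18], [-0.002, 0, 0]],
])

```text
clock: 15.65
position: [655.3, -60.6, 10.3]
ee_rot: [0.758, -0.652, -0.001, 0.001]
contact_force: [-0.2, -0.0, -1.2]
gripper_width: 33.4
grasp_force: 60.6
```

```bash
cat >> h.py <<'E'
def off():
    s=st();p=np.array(s['position'])[:2]; M=R.from_quat(s['ee_rot']).as_matrix()
    print('railx err',round(p@RX-638.85,2),'raily',round(p@RY-np.array([647.3,-13.5])@RY,1),'yaw',round(np.degrees(np.arctan2(M[1,0],M[0,0])),2),'tilt',np.round(M[:2,2]*57.3,2))
E
python3 -c "
from h import *
off();off()"
```

```text
t 15.65 pos [655.3 -60.6  10.3] q [ 7.580e-01 -6.522e-01 -5.000e-04  7.000e-04] w 33.4 gf 60.6 F [-0.2 -0.  -1.2] J [ 0.15  0.61 -0.12  0.   -0.84 -0.  ]
railx err 0.26 raily -47.7 yaw -81.42 tilt [-0.1  -0.02]
t 15.65 pos [655.3 -60.6  10.3] q [ 7.580e-01 -6.522e-01 -5.000e-04  7.000e-04] w 33.4 gf 60.6 F [-0.2 -0.  -1.2] J [ 0.15  0.61 -0.12  0.   -0.84 -0.  ]
railx err 0.26 raily -47.7 yaw -81.42 tilt [-0.1  -0.02]
```

Well centred. Lower to the floor at reported z about −13.

>>> arm_command([
  [[0, 0, 0.03], [0, 0, 0]],
  [[0, 0, 0.06], [0, 0, 0]],
  [[0, 0, 0.085], [0, 0, 0]],
  [[0, 0, 0.085], [0, 0, 0]],
  [[0, 0, 0.085], [0, 0, 0]],
])

```text
clock: 16.15
position: [655.9, -60.6, -6.0]
ee_rot: [0.758, -0.652, 0.001, 0.0]
contact_force: [-8.7, 3.2, 21.4]
gripper_width: 33.3
grasp_force: 74.4
```

```bash
python3 -c "
from h import *
off()"
```

```text
t 16.15 pos [655.9 -60.6  -6. ] q [ 7.583e-01 -6.519e-01  6.000e-04  0.000e+00] w 33.3 gf 74.4 F [-8.7  3.2 21.4] J [ 0.15  0.63 -0.13  0.   -0.8  -0.  ]
railx err 0.94 raily -47.9 yaw -81.37 tilt [ 0.06 -0.05]
```

>>> arm_command([
  [[0, 0.006, -0.01], [0, 0, 0]],
  [[0, 0.006, -0.01], [0, 0, 0]],
  [[0, 0.006, 0.02], [0, 0, 0]],
  [[0, 0.006, 0.02], [0, 0, 0]],
  [[0, 0.006, 0.02], [0, 0, 0]],
])

```text
clock: 16.65
position: [655.8, -60.7, -6.3]
ee_rot: [0.759, -0.651, 0.002, -0.001]
contact_force: [-14.6, 4.4, 40.6]
gripper_width: 33.1
grasp_force: 85.7
```

```bash
python3 -c "
from h import *
off()"
```

```text
t 16.65 pos [655.8 -60.7  -6.3] q [ 7.588e-01 -6.513e-01  2.000e-03 -6.000e-04] w 33.1 gf 85.7 F [-14.6   4.4  40.6] J [ 0.15  0.63 -0.14  0.   -0.8  -0.  ]
railx err 0.75 raily -47.9 yaw -81.28 tilt [ 0.22 -0.1 ]
```

```bash
python3 - <<'E'
from h import *
im,d,ci=grab('wrist');W=cloud(d,ci);h=cv2.cvtColor(im,cv2.COLOR_BGR2HSV)
m=(h[...,0]>8)&(h[...,0]<28)&(h[...,1]>100)&(d>0)&(abs(W[...,0]-655)<40)&(abs(W[...,1]+60)<40)
print('wrist brass z',np.percentile(W[m][:,2],[5,50,95]).round(1))
im2,d2,ci2=grab('side');W=cloud(d2,ci2)
b=(abs(W[...,0]-655)<60)&(abs(W[...,1]+60)<50)&(d2>0)&(W[...,2]>15)&(W[...,2]<90)
hh=cv2.cvtColor(im2,cv2.COLOR_BGR2HSV);m=b&(hh[...,0]>8)&(hh[...,0]<28)&(hh[...,1]>100)
print('side brass',m.sum(),np.percentile(W[m],[2,50,98],axis=0).round(1).tolist() if m.any() else '')
c2=cv2.resize(im2[160:250,240:360],(512,384),interpolation=cv2.INTER_CUBIC)
cv2.imwrite('pics/w9c.png',cv2.resize(np.hstack([im,c2]),(800,300)))
E
```

```text
wrist brass z [27.6 59.4 60.8]
side brass 84 [[637.6, -80.5, 20.3], [652.0, -76.5, 50.8], [670.2, -58.0, 64.6]]
```

View pics/w9c.png

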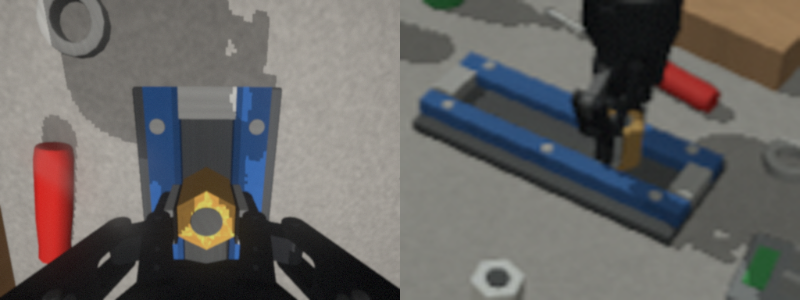

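The image shows the hex between the jaws with its top at 59 (6 mm high) and the fingertips resting on the jaw tops. So I gripped it about 8 mm too low. I'll ease up, release so it drops in the channel, and check.

>>> arm_command([
  [[0, 0, -0.02], [0, 0, 0]],
  [[0, 0, -0.025], [0, 0, 0]],
])

```text
clock: 16.95
position: [655.6, -60.6, -5.9]
ee_rot: [0.758, -0.652, 0.002, -0.001]
contact_force: [-2.2, 1.9, 10.6]
gripper_width: 33.6
grasp_force: 67.1
```

>>> arm_command([
  [[0, 0, 0], [0, 0, 0]],
  [[0, 0, 0], [0, 0, 0]],
  [[0, 0, 0], [0, 0, 0]],
  [[0, 0, 0], [0, 0, 0]],
], grip=1)

```text
clock: 17.35
position: [652.7, -61.1, -11.3]
ee_rot: [0.758, -0.653, -0.001, 0.001]
contact_force: [-0.2, -0.4, -0.1]
gripper_width: 85.4
grasp_force: 0.0
```

```bash
cat >> h.py <<'E'
def seat():
    im,d,ci=grab('wrist');W=cloud(d,ci);h=cv2.cvtColor(im,cv2.COLOR_BGR2HSV)
    m=((h[...,0]>8)&(h[...,0]<28)&(h[...,1]>100)&(d>0)&(W[...,2]>40)&(abs(W[...,:2]@RX-638.85)<35)&(abs(W[...,1]+13)<135)).astype(np.uint8)
    n,l,s,c=cv2.connectedComponentsWithStats(m)
    for i in range(1,n):
        if s[i,4]>100:
            P=W[l==i]; print('rail hex px',c[i].round(),'n',s[i,4],'ztop',np.percentile(P[:,2],[10,50,90]).round(1),'raily',round(float(P[:,:2].mean(0)@RY-np.array([647.3,-13.5])@RY),1))
E
python3 -c "
from h import *
off();seat();hexes('wrist',None,52,44)"
```

```text
t 17.35 pos [652.7 -61.1 -11.3] q [ 0.7577 -0.6527 -0.0015  0.0013] w 85.4 gf 0.0 F [-0.2 -0.4 -0.1] J [ 0.15  0.64 -0.14 -0.   -0.8  -0.  ]
railx err -2.39 raily -47.9 yaw -81.48 tilt [-0.23 -0.  ]
rail hex px [258. 273.] n 3679 ztop [46.4 53.2 53.9] raily -52.1
wrist hex px [259. 275.] c [655.2 -62.5] normal 8.5 widths [33.9 38.4 38.3]
```

Seated: top at 53 with the ~1 mm camera bias, normal 8.5°, on the centre line. Next hex: lift and go to a view pose.

>>> arm_command([
  [[0, 0, -0.1], [0, 0, 0]],
  [[0, 0, -0.3], [0, 0, 0]],
  [[0, 0, -0.5], [0, 0, 0]],
  [[0, 0, -0.6], [0, 0, 0]],
  [[0, 0, -0.6], [0, 0, 0]],
])

```text
clock: 17.95
position: [656.6, -61.0, 145.1]
ee_rot: [0.758, -0.652, 0.003, -0.003]
contact_force: [0.4, 0.3, -0.1]
gripper_width: 85.2
grasp_force: 0.0
```

```bash
python3 -c "
from h import *
st();go((452,155,145),down(-82))"
```

```text
t 17.95 pos [656.6 -61.  145.1] q [ 0.7579 -0.6523  0.0029 -0.0027] w 85.2 gf 0.0 F [ 0.4  0.3 -0.1] J [ 0.15  0.48  0.02  0.   -1.1  -0.  ]
go [452.0, 155.0, 145.0] shift [-0.976, 0.681, -0.006] turn [-0.0025, -0.0003, 0.0031]
```

>>> arm_command([
  [[-0.49, 0.34, 0], [-0.0025, 0, 0]],
  [[-0.49, 0.34, 0], [-0.0025, 0, 0]],
  [[-0.49, 0.34, 0], [-0.0025, 0, 0]],
  [[-0.49, 0.34, 0], [-0.0025, 0, 0]],
])

```text
clock: 18.35
position: [546.9, 50.1, 138.7]
ee_rot: [0.759, -0.651, -0.005, 0.005]
contact_force: [0.3, -0.9, 0.5]
gripper_width: 85.3
grasp_force: 0.0
```

>>> arm_command([
  [[-0.49, 0.34, 0], [0, 0, 0]],
  [[-0.49, 0.34, 0], [0, 0, 0]],
  [[-0.49, 0.34, 0], [0, 0, 0]],
  [[-0.49, 0.34, 0], [0, 0, 0]],
  [[-0.49, 0.34, 0], [0, 0, 0]],
])

```text
clock: 18.85
position: [448.7, 156.7, 140.3]
ee_rot: [0.759, -0.652, -0.003, 0.004]
contact_force: [0.0, -0.5, -0.1]
gripper_width: 85.5
grasp_force: 0.0
```

```bash
python3 -c "
from h import *
st();o=hexes('wrist')
b=min(o,key=lambda b:b[2][1]); 
for b in o: go((*b[2],50),down(b[1]-60-90)); 
for b in o: go((*b[2],50),down(b[1]-90)); 
"
```

```text
t 18.85 pos [448.7 156.7 140.3] q [ 0.7585 -0.6516 -0.0035  0.0041] w 85.5 gf 0.0 F [ 0.  -0.5 -0.1] J [ 0.67  0.19 -0.42 -0.01 -0.96 -0.52]
wrist hex px [255. 195.] c [454.6 162.3] normal 48.0 widths [35.3 36.  33.9]
wrist hex px [275. 112.] c [449.   78.2] normal 38.5 widths [33.6 32.6 33.7]
go [454.6, 162.3, 50.0] shift [-0.022, -0.029, 0.361] turn [0.0034, -0.0007, 0.1142]
go [449.0, 78.2, 50.0] shift [0.308, 0.044, 0.361] turn [0.0033, -0.0009, 0.167]
go [454.6, 162.3, 50.0] shift [-0.022, -0.029, 0.361] turn [0.0033, 0.0011, -0.2191]
go [449.0, 78.2, 50.0] shift [0.308, 0.044, 0.361] turn [0.0033, 0.0008, -0.1663]
```

>>> arm_command([
  [[-0.022, -0.029, 0.18], [0.0033, 0, 0.114]],
  [[-0.022, -0.029, 0.36], [0.0033, 0, 0.114]],
  [[-0.022, -0.029, 0.36], [0.0033, 0, 0.114]],
  [[-0.022, -0.029, 0.36], [0.0033, 0, 0.114]],
  [[-0.022, -0.029, 0.36], [0.0033, 0, 0.114]],
])

```text
clock: 19.4
position: [456.0, 162.0, 50.7]
ee_rot: [-0.629, 0.777, -0.001, 0.0]
contact_force: [1.2, 1.0, 0.4]
gripper_width: 85.6
grasp_force: 0.0
```

```bash
python3 -c "
from h import *
st();go((454.6,162.3,-17),down(-102));hexes()"
```

```text
t 19.4 pos [456.  162.   50.7] q [-0.6292  0.7773 -0.0008  0.    ] w 85.6 gf 0.0 F [1.2 1.  0.4] J [ 0.68  0.32 -0.53  0.   -0.72 -0.89]
go [454.6, 162.3, -17.0] shift [-0.0, 0.006, 0.271] turn [-0.0004, -0.0003, -0.0001]
wrist hex px [263. 222.] c [454.3 162.1] normal 49.0 widths [36.9 36.8 33.9]
wrist hex px [245. 101.] c [449.1  78.2] normal 38.0 widths [34.  33.8 33.8]
```

>>> arm_command([
  [[0, 0.006, 0.1], [0, 0, 0]],
  [[0, 0.006, 0.2], [0, 0, 0]],
  [[0, 0.006, 0.27], [0, 0, 0]],
  [[0, 0.006, 0.27], [0, 0, 0]],
  [[0, 0.006, 0.27], [0, 0, 0]],
])

```text
clock: 19.95
position: [454.2, 163.1, -16.0]
ee_rot: [-0.63, 0.777, -0.001, 0.001]
contact_force: [0.7, 0.5, 1.0]
gripper_width: 85.3
grasp_force: 0.0
```

>>> arm_command([
  [[0, 0, 0], [0, 0, 0]],
  [[0, 0, 0], [0, 0, 0]],
  [[0, 0, 0], [0, 0, 0]],
  [[0, 0, 0], [0, 0, 0]],
  [[0, 0, 0], [0, 0, 0]],
], grip=0)

```text
clock: 20.45
position: [454.0, 163.2, -15.9]
ee_rot: [-0.63, 0.777, -0.001, 0.001]
contact_force: [-0.6, 0.2, 6.3]
gripper_width: 33.2
grasp_force: 60.7
```

```bash
python3 -c "
from h import *
st();t=RX*638.85+RY*(np.array([647.3,-13.5])@RY+3)
go((*t,80),down(-81.6))"
```

```text
t 20.45 pos [454.  163.2 -15.9] q [-6.297e-01  7.769e-01 -8.000e-04  6.000e-04] w 33.2 gf 60.7 F [-0.6  0.2  6.3] J [ 0.68  0.43 -0.6   0.   -0.54 -0.9 ]
go [647.5, -10.4, 80.0] shift [0.519, -0.902, -0.382] turn [-0.0006, -0.0001, -0.1131]
```

>>> arm_command([
  [[0, 0, -0.15], [0, 0, 0]],
  [[0, 0, -0.38], [0, 0, 0]],
  [[0, 0, -0.38], [0, 0, 0]],
  [[0.15, -0.26, -0.38], [0, 0, -0.05]],
  [[0.25, -0.45, -0.38], [0, 0, -0.113]],
])

```text
clock: 20.95
position: [519.1, 105.8, 78.5]
ee_rot: [0.729, -0.685, 0.0, 0.0]
contact_force: [0.1, 1.2, -2.7]
gripper_width: 33.0
grasp_force: 60.8
```

```bash
python3 -c "
from h import *
st();t=RX*638.85+RY*(np.array([647.3,-13.5])@RY+3)
go((*t,60),down(-81.6))"
```

```text
t 20.95 pos [519.1 105.8  78.5] q [ 7.288e-01 -6.847e-01  3.000e-04  0.000e+00] w 33.0 gf 60.8 F [ 0.1  1.2 -2.7] J [ 0.51  0.35 -0.39  0.   -0.83 -0.45]
go [647.5, -10.4, 60.0] shift [0.496, -0.484, 0.075] turn [-0.0001, -0.0002, -0.0268]
```

>>> arm_command([
  [[0.49, -0.48, 0], [0, 0, -0.02]],
  [[0.49, -0.48, 0], [0, 0, -0.02]],
  [[0.49, -0.48, 0], [0, 0, -0.02]],
  [[0.49, -0.48, 0.07], [0, 0, -0.02]],
  [[0.49, -0.48, 0.07], [0, 0, -0.02]],
])

```text
clock: 21.45
position: [644.8, -13.1, 56.3]
ee_rot: [0.746, -0.666, -0.002, 0.003]
contact_force: [-0.4, 0.3, -2.4]
gripper_width: 33.0
grasp_force: 60.8
```

```bash
python3 -c "
from h import *
off();t=RX*638.85+RY*(np.array([647.3,-13.5])@RY+3)
go((*t,20),down(-81.6));rail();s=st();b=hexes('wrist',None,s['position'][2]+56,s['position'][2]+30);print([x[2]@RX for x in b]); seat()"
```

```text
t 21.45 pos [644.8 -13.1  56.3] q [ 0.7455 -0.6665 -0.0018  0.0027] w 33.0 gf 60.8 F [-0.4  0.3 -2.4] J [ 0.23  0.54 -0.11  0.   -0.92 -0.12]
railx err -3.1 raily 0.8 yaw -83.59 tilt [-0.36 -0.1 ]
go [647.5, -10.4, 20.0] shift [-0.01, -0.013, 0.145] turn [0.0021, -0.0003, -0.0111]
jaw 5675 (array([625.8, -65.4]), array([ 22.3, 151.1]), 8.4) z 28.2 xr [598.5 609.5 620.2]
jaw 5807 (array([684.2, -57.2]), array([ 22.5, 150. ]), 8.7) z 28.2 xr [657.3 667.9 679. ]
jaw 525 (array([661.4,  83.7]), array([18.8, 40.9]), 6.4) z 28.1 xr [657.5 663.5 675.5]
jaw 504 (array([606.1,  77.2]), array([19. , 39.5]), 12.3) z 28.2 xr [602.2 613.6 620.3]
t 21.5 pos [644.1 -11.9  57.5] q [ 0.7461 -0.6658 -0.0016  0.0026] w 32.9 gf 60.8 F [ 0.7  0.5 -3.1] J [ 0.23  0.54 -0.11  0.   -0.92 -0.12]
wrist hex px [264. 256.] c [644.5 -15.8] normal 7.0 widths [34.6 43.7 43.3]
[np.float64(635.1069265670397)]
rail hex px [255. 150.] n 1662 ztop [52.5 53.4 54.2] raily -49.0
rail hex px [264. 258.] n 4162 ztop [ 91.6 115.4 116.5] raily -2.6
```

>>> arm_command([
  [[-0.008, -0.014, 0.05], [0.002, 0, -0.011]],
  [[-0.008, -0.014, 0.15], [0.002, 0, -0.011]],
  [[-0.008, -0.014, 0.15], [0.002, 0, -0.011]],
  [[-0.008, -0.014, 0.15], [0.002, 0, -0.011]],
])

```text
clock: 22.0
position: [648.6, -7.2, 24.0]
ee_rot: [0.759, -0.651, 0.003, -0.002]
contact_force: [1.0, 0.4, -1.6]
gripper_width: 32.7
grasp_force: 60.8
```

```bash
python3 -c "
from h import *
off();t=RX*638.85+RY*(np.array([647.3,-13.5])@RY+3)
go((*t,-3),down(-81.6))"
```

```text
t 22.0 pos [648.6  -7.2  24. ] q [ 0.7591 -0.651   0.0026 -0.0017] w 32.7 gf 60.8 F [ 1.   0.4 -1.6] J [ 0.24  0.58 -0.14  0.   -0.84 -0.09]
railx err 1.53 raily 6.1 yaw -81.23 tilt [ 0.35 -0.05]
go [647.5, -10.4, -3.0] shift [0.012, 0.007, 0.108] turn [-0.0019, -0.0006, 0.0021]
```

>>> arm_command([
  [[0.012, 0.006, 0.02], [-0.002, 0, 0.002]],
  [[0.012, 0.006, 0.05], [-0.002, 0, 0.002]],
  [[0.012, 0.006, 0.08], [-0.002, 0, 0.002]],
  [[0.012, 0.006, 0.1], [-0.002, 0, 0.002]],
  [[0.012, 0.006, 0.104], [-0.002, 0, 0.002]],
])

```text
clock: 22.5
position: [647.4, -11.4, -3.6]
ee_rot: [0.756, -0.654, -0.0, 0.001]
contact_force: [-0.5, 0.6, -2.1]
gripper_width: 33.0
grasp_force: 60.8
```

```bash
python3 -c "
from h import *
off();seat()"
```

```text
t 22.5 pos [647.4 -11.4  -3.6] q [ 0.7564 -0.6541 -0.      0.0012] w 33.0 gf 60.8 F [-0.5  0.6 -2.1] J [ 0.23  0.62 -0.16  0.   -0.8  -0.09]
railx err -0.26 raily 2.1 yaw -81.7 tilt [-0.09 -0.1 ]
rail hex px [262. 169.] n 3788 ztop [52.5 53.4 54.2] raily -49.3
rail hex px [263. 266.] n 3342 ztop [46.6 53.3 54.2] raily -1.0
```

Both tops are at 53.3, on the floor with no contact force. Release and lift.

>>> arm_command([
  [[0, 0, 0], [0, 0, 0]],
  [[0, 0, 0], [0, 0, 0]],
  [[0, 0, 0], [0, 0, 0]],
  [[0, 0, 0], [0, 0, 0]],
], grip=1)

```text
clock: 22.95
position: [648.5, -11.1, -2.0]
ee_rot: [0.757, -0.654, 0.001, 0.0]
contact_force: [0.8, -0.1, -0.5]
gripper_width: 85.2
grasp_force: 0.0
```

>>> arm_command([
  [[0, 0, -0.1], [0, 0, 0]],
  [[0, 0, -0.3], [0, 0, 0]],
  [[0, 0, -0.5], [0, 0, 0]],
  [[0, 0, -0.5], [0, 0, 0]],
])

```text
clock: 23.35
position: [653.6, -10.7, 132.0]
ee_rot: [0.757, -0.653, 0.007, -0.006]
contact_force: [0.6, 1.2, 0.9]
gripper_width: 85.3
grasp_force: 0.0
```

```bash
python3 -c "
from h import *
st();seat();hexes('top');go((452,158,130),down(-82)); go((452,158,130),down(-112))"
```

```text
t 23.35 pos [653.6 -10.7 132. ] q [ 0.757  -0.6533  0.0069 -0.0057] w 85.3 gf 0.0 F [0.6 1.2 0.9] J [ 0.23  0.47 -0.03  0.01 -1.05 -0.09]
rail hex px [271. 142.] n 901 ztop [52.5 53.4 54.3] raily -48.6
rail hex px [271. 194.] n 839 ztop [51.5 53.3 54.2] raily 0.9
go [452.0, 158.0, 130.0] shift [-0.781, 0.682, -0.025] turn [-0.0014, -0.0003, 0.0017]
go [452.0, 158.0, 130.0] shift [-0.781, 0.682, -0.025] turn [-0.0015, 0.0001, 0.1684]
```

>>> arm_command([
  [[-0.47, 0.76, 0], [-0.0015, 0, 0.167]],
  [[-0.47, 0.76, 0], [-0.0015, 0, 0.167]],
  [[-0.47, 0.76, 0], [-0.0015, 0, 0.167]],
  [[-0.47, 0.76, 0], [-0.0015, 0, 0.167]],
  [[-0.47, 0.76, 0], [-0.0015, 0, 0.167]],
])

```text
clock: 23.95
position: [438.2, 77.4, 120.6]
ee_rot: [-0.561, 0.828, 0.002, -0.004]
contact_force: [0.4, -0.4, -0.1]
gripper_width: 85.2
grasp_force: 0.0
```

```bash
python3 -c "
from h import *
st();o=hexes()
for b in o: go((*b[2],-16),down(b[1]-150))"
```

```text
t 23.95 pos [438.2  77.4 120.6] q [-0.5609  0.8279  0.0015 -0.0044] w 85.2 gf 0.0 F [ 0.4 -0.4 -0.1] J [ 0.54  0.16 -0.52 -0.   -0.89 -0.92]
wrist hex px [253. 196.] c [448.3  77.5] normal 38.5 widths [35.8 36.1 32.7]
wrist hex px [ 31. 192.] c [649.1 -10.1] normal 8.0 widths [56.1 38.6 46.9]
wrist hex px [  8. 149.] c [638.1 -53.5] normal 23.0 widths [28.8 29.8 12.2]
go [448.3, 77.5, -16.0] shift [-0.02, -0.048, 0.547] turn [0.0027, -0.0018, -0.001]
go [649.1, -10.1, -16.0] shift [0.009, -0.924, 0.539] turn [0.0022, -0.0025, 0.1685]
go [638.1, -53.5, -16.0] shift [0.187, -0.948, 0.54] turn [0.0024, -0.0021, 0.0852]
```

>>> arm_command([
  [[-0.02, -0.046, 0.1], [0.0027, -0.0018, 0]],
  [[-0.02, -0.046, 0.25], [0.0027, -0.0018, 0]],
  [[-0.02, -0.046, 0.3], [0.0027, -0.0018, 0]],
  [[-0.02, -0.046, 0.3], [0.0027, -0.0018, 0]],
])

```text
clock: 24.4
position: [452.8, 76.7, 44.2]
ee_rot: [-0.561, 0.828, -0.001, -0.001]
contact_force: [0.2, 0.5, -0.2]
gripper_width: 85.5
grasp_force: 0.0
```

```bash
python3 -c "
from h import *
st();go((448.5,78,-16),down(-112))"
```

```text
t 24.4 pos [452.8  76.7  44.2] q [-5.609e-01  8.279e-01 -6.000e-04 -1.300e-03] w 85.5 gf 0.0 F [ 0.2  0.5 -0.2] J [ 0.52  0.3  -0.59  0.   -0.69 -0.91]
go [448.5, 78.0, -16.0] shift [0.001, 0.018, 0.241] turn [0.0001, -0.0009, 0.0013]
```

>>> arm_command([
  [[0, 0.018, 0.08], [0, 0, 0.001]],
  [[0, 0.018, 0.16], [0, 0, 0.001]],
  [[0, 0.018, 0.24], [0, 0, 0.001]],
  [[0, 0.018, 0.24], [0, 0, 0.001]],
  [[0, 0.018, 0.24], [0, 0, 0.001]],
])

```text
clock: 24.9
position: [451.9, 79.9, -12.4]
ee_rot: [-0.56, 0.829, -0.001, 0.003]
contact_force: [-0.3, 0.3, 0.7]
gripper_width: 85.4
grasp_force: 0.0
```

>>> arm_command([
  [[0, 0, 0], [0, 0, 0]],
  [[0, 0, 0], [0, 0, 0]],
  [[0, 0, 0], [0, 0, 0]],
  [[0, 0, 0], [0, 0, 0]],
  [[0, 0, 0], [0, 0, 0]],
], grip=0)

```text
clock: 25.4
position: [451.7, 80.1, -11.9]
ee_rot: [-0.56, 0.829, -0.001, 0.003]
contact_force: [-1.5, 0.5, 5.4]
gripper_width: 32.6
grasp_force: 60.6
```

>>> arm_command([
  [[0, 0, -0.15], [0, 0, 0]],
  [[0, 0, -0.38], [0, 0, 0]],
  [[0, 0, -0.38], [0, 0, 0]],
  [[0, 0, -0.38], [0, 0, 0]],
])

```text
clock: 25.8
position: [451.6, 80.3, 83.7]
ee_rot: [-0.56, 0.829, -0.001, 0.005]
contact_force: [-0.7, 0.7, -3.2]
gripper_width: 32.7
grasp_force: 61.1
```

```bash
python3 -c "
from h import *
st();t=RX*638.85+RY*(np.array([647.3,-13.5])@RY+53)
go((*t,75),down(-81.6))"
```

```text
t 25.8 pos [451.6  80.3  83.7] q [-0.5596  0.8288 -0.001   0.0049] w 32.7 gf 61.1 F [-0.7  0.7 -3.2] J [ 0.53  0.23 -0.56  0.   -0.78 -0.92]
go [640.1, 39.0, 75.0] shift [-0.128, -0.761, 0.041] turn [-0.0028, 0.0015, -0.1686]
```

Gripped at −12, so hex bottom = reported z + 12 and the seat is at about 0.

>>> arm_command([
  [[-0.128, -0.76, 0.04], [-0.003, 0.0015, -0.169]],
  [[-0.128, -0.76, 0.04], [-0.003, 0.0015, -0.169]],
  [[-0.128, -0.76, 0.04], [-0.003, 0.0015, -0.169]],
  [[-0.128, -0.76, 0.04], [-0.003, 0.0015, -0.169]],
  [[-0.128, -0.76, 0.04], [-0.003, 0.0015, -0.169]],
])

```text
clock: 26.3
position: [642.2, 36.9, 68.4]
ee_rot: [0.757, -0.653, -0.001, 0.004]
contact_force: [-0.9, 0.8, -2.6]
gripper_width: 32.8
grasp_force: 61.1
```

```bash
python3 -c "
from h import *
off();t=RX*638.85+RY*(np.array([647.3,-13.5])@RY+53)
go((*t,25),down(-81.6));seat()
s=st();b=hexes('wrist',None,s['position'][2]+52,s['position'][2]+25);print([x[2]@RX for x in b])"
```

```text
t 26.3 pos [642.2  36.9  68.4] q [ 0.7569 -0.6535 -0.0015  0.0037] w 32.8 gf 61.1 F [-0.9  0.8 -2.6] J [ 0.31  0.53 -0.1   0.   -0.94 -0.16]
railx err 1.74 raily 50.6 yaw -81.61 tilt [-0.41 -0.22]
go [640.1, 39.0, 25.0] shift [-0.01, 0.006, 0.174] turn [0.0024, -0.0009, -0.0001]
rail hex px [265.  73.] n 1962 ztop [52.5 53.4 54.3] raily -48.5
rail hex px [266. 153.] n 1523 ztop [52.4 53.4 54.2] raily 1.9
rail hex px [264. 250.] n 3907 ztop [ 98.3 121.1 122.1] raily 42.6
t 26.35 pos [638.9  37.3  68.4] q [ 0.7565 -0.654  -0.0028  0.0048] w 32.6 gf 61.1 F [-0.7 -0.8 -2.8] J [ 0.31  0.53 -0.11  0.   -0.95 -0.17]
wrist hex px [266. 245.] c [640.   30.8] normal 8.5 widths [34.4 42.9 42.6]
[np.float64(637.5309378815194)]
```

>>> arm_command([
  [[-0.012, -0.004, 0.05], [0.003, 0, 0]],
  [[-0.012, -0.004, 0.15], [0.003, 0, 0]],
  [[-0.012, -0.004, 0.17], [0.003, 0, 0]],
  [[-0.012, -0.004, 0.17], [0.003, 0, 0]],
  [[-0.012, -0.004, 0.17], [0.003, 0, 0]],
])

```text
clock: 26.9
position: [639.5, 41.8, 31.5]
ee_rot: [0.758, -0.653, 0.003, -0.002]
contact_force: [0.5, 0.4, -2.8]
gripper_width: 32.9
grasp_force: 61.0
```

```bash
python3 -c "
from h import *
off();t=RX*638.85+RY*(np.array([647.3,-13.5])@RY+53)
go((*t,1),down(-81.6))"
```

```text
t 26.9 pos [639.5  41.8  31.5] q [ 0.7578 -0.6525  0.0026 -0.0015] w 32.9 gf 61.0 F [ 0.5  0.4 -2.8] J [ 0.32  0.56 -0.16  0.   -0.85 -0.17]
railx err -0.16 raily 55.8 yaw -81.46 tilt [ 0.34 -0.06]
go [640.1, 39.0, 1.0] shift [0.011, 0.0, 0.122] turn [-0.0018, -0.0006, 0.0008]
```

>>> arm_command([
  [[0.01, 0, 0.03], [-0.002, 0, 0]],
  [[0.01, 0, 0.06], [-0.002, 0, 0]],
  [[0.01, 0, 0.09], [-0.002, 0, 0]],
  [[0.01, 0, 0.12], [-0.002, 0, 0]],
  [[0.01, 0, 0.12], [-0.002, 0, 0]],
])

```text
clock: 27.4
position: [640.2, 39.0, 0.4]
ee_rot: [0.758, -0.653, 0.0, 0.001]
contact_force: [-0.3, -0.5, -1.8]
gripper_width: 33.0
grasp_force: 61.2
```

```bash
python3 -c "
from h import *
off();seat()"
```

```text
t 27.4 pos [6.402e+02 3.900e+01 4.000e-01] q [ 7.576e-01 -6.527e-01  3.000e-04  1.200e-03] w 33.0 gf 61.2 F [-0.3 -0.5 -1.8] J [ 0.31  0.6  -0.17  0.   -0.8  -0.17]
railx err 0.05 raily 52.9 yaw -81.49 tilt [-0.06 -0.12]
rail hex px [263.  45.] n 4951 ztop [52.4 53.4 54.2] raily -47.5
rail hex px [263. 168.] n 3552 ztop [52.5 53.4 54.2] raily 1.9
rail hex px [263. 257.] n 3103 ztop [46.6 53.4 54.2] raily 46.9
```

Seated. Release and lift, and fit a quick planar arm model from logged poses to see whether the pour pose is reachable.

>>> arm_command([
  [[0, 0, 0], [0, 0, 0]],
  [[0, 0, 0], [0, 0, 0]],
  [[0, 0, 0], [0, 0, 0]],
  [[0, 0, 0], [0, 0, 0]],
], grip=1)

```text
clock: 27.85
position: [640.3, 39.0, 1.0]
ee_rot: [0.758, -0.653, 0.0, 0.001]
contact_force: [1.1, 0.1, -0.4]
gripper_width: 85.2
grasp_force: 0.0
```

>>> arm_command([
  [[0, 0, -0.1], [0, 0, 0]],
  [[0, 0, -0.3], [0, 0, 0]],
  [[0, 0, -0.5], [0, 0, 0]],
  [[0, 0, -0.6], [0, 0, 0]],
  [[0, 0, -0.6], [0, 0, 0]],
])

```text
clock: 28.35
position: [643.3, 39.8, 156.8]
ee_rot: [0.758, -0.653, 0.004, -0.003]
contact_force: [-0.5, -0.2, 0.7]
gripper_width: 85.7
grasp_force: 0.0
```

```bash
python3 - <<'E'
from h import *
from scipy.optimize import least_squares
D=[(272.3,562.6,199.1,1.379,.385,.008),(585.3,-163.1,198,-.01,.36,-.04),(614.8,-277,114.8,-.18,.53,.02),(616.7,-277.7,234.7,-.18,.45,.19),(365.7,63.6,224.4,.61,-.08,-.49),(582.3,-162.9,190.5,-.01,.36,-.05),(598,-223.9,101.8,-.11,.49,-.08),(611.8,-278.4,65.3,-.19,.58,-.03),(526.3,-98,172.7,.12,.25,-.25),(452.1,56.6,149.9,.48,.14,-.46),(442.5,-19.7,50,.32,.26,-.62),(442.5,-19.2,-24.9,.33,.4,-.7),(640.2,29.1,77,.3,.52,-.1),(655.3,-60.6,10.3,.15,.61,-.12),(652.7,-61.1,-11.3,.15,.64,-.14),(656.6,-61,145.1,.15,.48,.02),(454,163.2,-15.9,.68,.43,-.6),(519.1,105.8,78.5,.51,.35,-.39),(438.2,77.4,120.6,.54,.16,-.52)]
D=np.array(D)
def f(p,D=D):
    a0,A,B,C,H,off=p;r=np.sqrt(D[:,0]**2+D[:,1]**2-off**2);q=D[:,4];e=q-D[:,5]
    j1=np.arctan2(D[:,1],D[:,0])+np.arcsin(off/np.hypot(D[:,0],D[:,1]))
    return np.r_[a0+A*np.sin(q)+B*np.cos(e)+C*np.sin(e)-r,H+A*np.cos(q)-B*np.sin(e)+C*np.cos(e)-D[:,2],(j1-D[:,3])*500]
s=least_squares(f,[50,400,400,0,100,157],loss='soft_l1');print(s.x.round(1),np.abs(s.fun).max())
st();seat();hexes('top');print(arm.spot_in('top','scoop'))
ci=arm.camera_info('wrist'); print(np.array(ci['extrinsics']).round(2).tolist())
E
```

```text
[ 2.000e-01  5.646e+02  4.200e+02  1.900e+00 -1.712e+02  1.587e+02] 5.521974443036015
t 28.35 pos [643.3  39.8 156.8] q [ 0.7578 -0.6525  0.0037 -0.0034] w 85.7 gf 0.0 F [-0.5 -0.2  0.7] J [ 0.31  0.44 -0.01  0.   -1.11 -0.17]
rail hex px [268.  84.] n 909 ztop [52.5 53.5 54.4] raily -48.2
rail hex px [268. 139.] n 751 ztop [52.5 53.5 54.3] raily 2.5
rail hex px [268. 185.] n 717 ztop [52.  53.3 54.2] raily 49.1
top hex px [284. 169.] c [647.2 -13.3] normal 14.0 widths [34.2 33.2 35. ]
top hex px [299. 166.] c [655.4 -63.5] normal 13.5 widths [35.2 34.  35.1]
[{'position': [178.3, 229.7], 'score': 0.93}]
[[-0.99, -0.14, -0.05, 650.31], [-0.15, 0.95, 0.29, -34.36], [0.0, 0.29, -0.96, 326.0], [0.0, 0.0, 0.0, 1.0]]
```

```bash
python3 -c "
from h import *
go((570,290,130),down(-18.3))"
```

```text
go [570.0, 290.0, 130.0] shift [-1.033, 0.126, 0.078] turn [0.0011, 0.0002, -0.3512]
```

>>> arm_command([
  [[-0.8, 0.1, 0], [0, 0, -0.22]],
  [[-0.8, 0.1, 0], [0, 0, -0.22]],
  [[-0.8, 0.1, 0], [0, 0, -0.22]],
  [[-0.8, 0.1, 0], [0, 0, -0.22]],
  [[-0.8, 0.1, 0], [0, 0, -0.22]],
])

```text
clock: 29.0
position: [583.6, 238.0, 148.0]
ee_rot: [0.936, -0.352, -0.001, 0.002]
contact_force: [0.0, -0.6, -0.2]
gripper_width: 85.4
grasp_force: 0.0
```

```bash
python3 -c "
from h import *
st();go((570,290,130),down(-18.3))"
```

```text
t 29.0 pos [583.6 238.  148. ] q [ 0.9358 -0.3524 -0.0013  0.0022] w 85.4 gf 0.0 F [ 0.  -0.6 -0.2] J [ 0.64  0.43 -0.05  0.   -1.09  0.21]
go [570.0, 290.0, 130.0] shift [-0.178, -0.121, 0.072] turn [0.0015, 0.0006, -0.1276]
```

>>> arm_command([
  [[-0.178, -0.121, 0.07], [0.0015, 0, -0.128]],
  [[-0.178, -0.121, 0.07], [0.0015, 0, -0.128]],
  [[-0.178, -0.121, 0.07], [0.0015, 0, -0.128]],
  [[-0.178, -0.121, 0.07], [0.0015, 0, -0.128]],
])

```text
clock: 29.4
position: [571.8, 285.4, 130.3]
ee_rot: [0.987, -0.164, -0.001, 0.001]
contact_force: [0.8, 0.4, -0.6]
gripper_width: 85.4
grasp_force: 0.0
```

```bash
cat >> h.py <<'E'
def red(save=None,cam='wrist',zlo=30,zhi=60):
    im,d,ci=grab(cam,save);W=cloud(d,ci);h=cv2.cvtColor(im,cv2.COLOR_BGR2HSV)
    m=(((h[...,0]<8)|(h[...,0]>172))&(h[...,1]>130)&(d>0)&(W[...,2]>zlo)&(W[...,2]<zhi)&(W[...,1]>200)).astype(np.uint8)
    n,l,s,c=cv2.connectedComponentsWithStats(m)
    for i in range(1,n):
        if s[i,4]>100: P=W[l==i];print('red px',c[i].round(),s[i,4],'med',np.median(P,0).round(1),rect(P))
    return im,W
E
python3 -c "
from h import *
st();im,W=red('w10.png')
Z=W[...,2];m=(Z>33)&(Z<60)&(W[...,1]>250)&(W[...,0]<560)&(W[...,0]>380);print('walls',m.sum(),rect(W[m]),np.percentile(W[m][:,2],[5,50,95]))"
```

```text
t 29.4 pos [571.8 285.4 130.3] q [ 9.865e-01 -1.636e-01 -1.100e-03  5.000e-04] w 85.4 gf 0.0 F [ 0.8  0.4 -0.6] J [ 0.72  0.46 -0.05 -0.   -1.06  0.53]
red px [247. 197.] 1270 med [572.8 301.6  46.1] (array([569.9, 303. ]), array([16.1, 77.5]), 71.8)
walls 3480 (array([466.6, 463.3]), array([155.5, 363.6]), 5.6) [34.25480532 39.90118153 46.44867028]
```

View pics/w10.png

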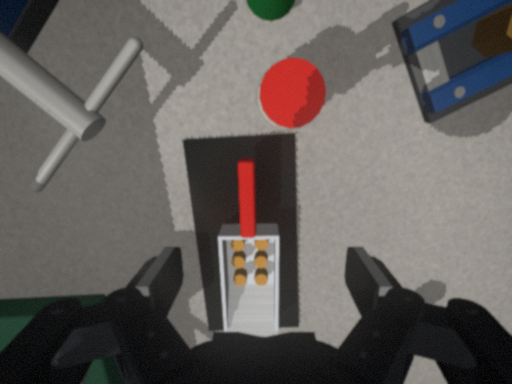

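The view shows the red handle at (247,197) with six plugs in the scoop behind it. The handle measures 16.1 mm wide with its axis at 161.8°, so the grip point is at (577.5, 300.5).

```bash
python3 -c "
from h import *
go((577.5,300.5,30),down(-18.2))"
```

```text
go [577.5, 300.5, 30.0] shift [0.001, -0.065, 0.404] turn [0.0002, 0.0004, -0.0043]
```

>>> arm_command([
  [[0, -0.06, 0.1], [0, 0, -0.004]],
  [[0, -0.06, 0.2], [0, 0, -0.004]],
  [[0, -0.06, 0.3], [0, 0, -0.004]],
  [[0, -0.06, 0.4], [0, 0, -0.004]],
  [[0, -0.06, 0.4], [0, 0, -0.004]],
])

```text
clock: 29.95
position: [575.2, 297.4, 28.2]
ee_rot: [0.987, -0.159, -0.003, 0.002]
contact_force: [0.1, -1.1, 0.1]
gripper_width: 85.5
grasp_force: 0.0
```

```bash
python3 -c "
from h import *
st();red();go((577.5,300.5,-17),down(-18.2))"
```

```text
t 29.95 pos [575.2 297.4  28.2] q [ 0.9872 -0.1594 -0.003   0.0023] w 85.5 gf 0.0 F [ 0.1 -1.1  0.1] J [ 0.73  0.58 -0.13 -0.   -0.87  0.53]
red px [257. 240.] 2921 med [575.3 301.4  46.1] (array([569.4, 303.3]), array([15.8, 79.2]), 71.7)
go [577.5, 300.5, -17.0] shift [0.0, -0.009, 0.191] turn [0.0006, 0.0006, -0.0004]
```

>>> arm_command([
  [[0, -0.01, 0.06], [0.0006, 0.0006, 0]],
  [[0, -0.01, 0.12], [0.0006, 0.0006, 0]],
  [[0, -0.01, 0.18], [0.0006, 0.0006, 0]],
  [[0, -0.01, 0.185], [0.0006, 0.0006, 0]],
])

```text
clock: 30.4
position: [577.5, 301.3, -15.6]
ee_rot: [0.987, -0.158, 0.0, -0.0]
contact_force: [-0.4, 0.2, -0.2]
gripper_width: 85.5
grasp_force: 0.0
```

>>> arm_command([
  [[0, 0, 0], [0, 0, 0]],
  [[0, 0, 0], [0, 0, 0]],
  [[0, 0, 0], [0, 0, 0]],
  [[0, 0, 0], [0, 0, 0]],
  [[0, 0, 0], [0, 0, 0]],
], grip=0)

```text
clock: 30.9
position: [579.0, 302.3, -12.8]
ee_rot: [0.988, -0.157, 0.002, -0.002]
contact_force: [-0.3, -1.1, 3.3]
gripper_width: 15.1
grasp_force: 60.1
```

```bash
python3 -c "
from h import *
st();M=R.from_quat(arm.read_state()['ee_rot']).as_matrix();print(M.round(4).tolist())"
```

```text
t 30.9 pos [579.  302.3 -12.8] q [ 0.9875 -0.1574  0.0018 -0.0018] w 15.1 gf 60.1 F [-0.3 -1.1  3.3] J [ 0.73  0.63 -0.16  0.   -0.78  0.53]
[[0.9504, -0.3109, 0.0041], [-0.3109, -0.9504, 0.0031], [0.0029, -0.0042, -1.0]]
```

Gripped at 15.1 mm. Lift gently.

>>> arm_command([
  [[0, 0, -0.03], [0, 0, 0]],
  [[0, 0, -0.08], [0, 0, 0]],
  [[0, 0, -0.16], [0, 0, 0]],
  [[0, 0, -0.24], [0, 0, 0]],
  [[0, 0, -0.3], [0, 0, 0]],
])

```text
clock: 31.4
position: [578.9, 302.6, 63.6]
ee_rot: [0.988, -0.158, 0.002, -0.003]
contact_force: [0.1, 0.5, -4.1]
gripper_width: 15.1
grasp_force: 59.1
```

>>> arm_command([
  [[0, 0, -0.08], [0, 0, 0]],
  [[0, 0, -0.18], [0, 0, 0]],
  [[0, 0, -0.3], [0, 0, 0]],
  [[0, 0, -0.4], [0, 0, 0]],
  [[0, 0, -0.45], [0, 0, 0]],
])

```text
clock: 31.9
position: [579.0, 302.4, 177.6]
ee_rot: [0.987, -0.158, 0.003, -0.004]
contact_force: [0.8, 0.4, -2.0]
gripper_width: 15.0
grasp_force: 59.1
```

```bash
python3 - <<'E'
from h import *
s=st();im,d,ci=grab('side');im2,d2,ci2=grab('wrist');W=cloud(d,ci)
c=cv2.resize(im[60:240,90:330],(512,384)); cv2.imwrite('pics/w11.png',cv2.resize(np.hstack([im2,c]),(800,300)))
h=cv2.cvtColor(im2,cv2.COLOR_BGR2HSV);W2=cloud(d2,ci2)
m=((h[...,0]<8)|(h[...,0]>172))&(h[...,1]>130)&(W2[...,2]>150)
P=W2[m];M=R.from_quat(s['ee_rot']).as_matrix();L=(P-s['position'])@M
print('handle top in tool',len(P),np.percentile(L,[3,50,97],axis=0).round(1).tolist()); print('slope z/x',np.polyfit(L[:,0],L[:,2],1))
E
```

```text
t 31.9 pos [579.  302.4 177.6] q [ 0.9875 -0.1576  0.0033 -0.0037] w 15.0 gf 59.1 F [ 0.8  0.4 -2. ] J [ 0.73  0.44  0.04  0.   -1.16  0.53]
handle top in tool 4753 [[-33.2, -7.4, -114.1], [7.1, 0.4, -60.0], [30.3, 8.1, -49.3]]
slope z/x [ -0.16983894 -63.84929624]
```

View pics/w11.png

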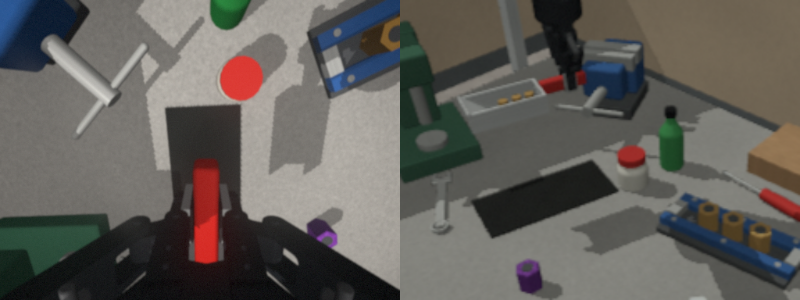

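The scoop is lifted level with the plugs inside, the mat is empty and the three hexes are in the rail. Now carry it while turning 180° so the lip faces outward at the hopper.

>>> arm_command([
  [[-0.01, 0.1, 0], [0, 0, 0.04]],
  [[-0.02, 0.2, 0], [0, 0, 0.08]],
  [[-0.03, 0.3, 0], [0, 0, 0.12]],
  [[-0.04, 0.4, 0], [0, 0, 0.16]],
  [[-0.052, 0.5, 0], [0, 0, 0.2]],
])

```text
clock: 32.5
position: [525.0, 185.5, 171.4]
ee_rot: [0.889, -0.458, -0.0, -0.001]
contact_force: [0.5, 0.0, -3.1]
gripper_width: 15.2
grasp_force: 59.1
```

>>> arm_command([
  [[0.05, 0.087, 0], [0, 0, 0.04]],
  [[0.1, 0.174, 0], [0, 0, 0.08]],
  [[0.15, 0.26, 0], [0, 0, 0.12]],
  [[0.2, 0.35, 0], [0, 0, 0.16]],
  [[0.252, 0.435, 0], [0, 0, 0.2]],
])

```text
clock: 33.0
position: [473.2, 70.8, 171.1]
ee_rot: [-0.704, 0.71, 0.001, 0.0]
contact_force: [0.9, 0.8, -4.2]
gripper_width: 14.8
grasp_force: 59.1
```

>>> arm_command([
  [[0.09, 0.04, 0], [0, 0, 0.04]],
  [[0.184, 0.08, 0], [0, 0, 0.08]],
  [[0.276, 0.12, 0], [0, 0, 0.12]],
  [[0.37, 0.16, 0], [0, 0, 0.16]],
  [[0.46, 0.204, 0], [0, 0, 0.2]],
])

```text
clock: 33.5
position: [421.8, -43.7, 170.7]
ee_rot: [-0.45, 0.893, 0.001, 0.0]
contact_force: [-0.5, -0.0, -2.6]
gripper_width: 15.2
grasp_force: 59.1
```

```bash
python3 -c "
from h import *
st();go((322,-272,200),down(162.2))"
```

```text
t 33.5 pos [421.8 -43.7 170.7] q [-4.504e-01  8.928e-01  1.500e-03  1.000e-04] w 15.2 gf 59.1 F [-0.5 -0.  -2.6] J [ 0.28  0.06 -0.49 -0.   -1.01 -0.92]
go [322.0, -272.0, 200.0] shift [0.972, -0.221, -0.119] turn [0.001, -0.0001, 0.3963]
```

>>> arm_command([
  [[0.1, -0.02, -0.01], [0, 0, 0.04]],
  [[0.2, -0.04, -0.02], [0, 0, 0.08]],
  [[0.3, -0.065, -0.03], [0, 0, 0.12]],
  [[0.4, -0.085, -0.04], [0, 0, 0.16]],
  [[0.492, -0.106, -0.06], [0, 0, 0.2]],
])

```text
clock: 34.0
position: [370.0, -158.0, 184.9]
ee_rot: [-0.152, 0.988, 0.002, -0.001]
contact_force: [0.4, -0.3, -3.1]
gripper_width: 15.0
grasp_force: 59.1
```

>>> arm_command([
  [[0.067, -0.075, -0.01], [0, 0, 0.04]],
  [[0.134, -0.15, -0.02], [0, 0, 0.08]],
  [[0.2, -0.225, -0.03], [0, 0, 0.12]],
  [[0.27, -0.3, -0.04], [0, 0, 0.16]],
  [[0.336, -0.374, -0.06], [0, 0, 0.2]],
])

```text
clock: 34.5
position: [319.0, -272.0, 199.2]
ee_rot: [0.161, 0.987, 0.003, -0.001]
contact_force: [-0.3, 0.6, -2.7]
gripper_width: 14.7
grasp_force: 59.1
```

```bash
cat >> h.py <<'E'
def pour(deg,lip,a):
    """tool pose for scoop tipped deg, lip at point, lip heading a (deg)"""
    t=np.radians(deg);d=np.array([np.cos(np.radians(a)),np.sin(np.radians(a)),0]);z=np.array([0,0,1.])
    xs=d*np.cos(t)-z*np.sin(t);zs=d*np.sin(t)+z*np.cos(t)
    Rm=R.from_matrix(np.stack([-xs,np.cross(zs,xs),-zs],1))
    return np.array(lip)-178*xs-51*zs,Rm
E
python3 - <<'E'
from h import *
s=st();M=R.from_quat(s['ee_rot']).as_matrix();print('lip now',(s['position']+M@np.array([-178,0,-51])).round(1), 'yaw',np.degrees(np.arctan2(M[1,0],M[0,0])))
for deg in(0,25,40,68): 
    p,r=pour(deg,(430,-307,100 if deg>50 else 130),-18); print(deg);go(p,r)
im,d,ci=grab('side');cv2.imwrite('pics/w12.png',cv2.resize(im[100:384,200:512],None,fx=2,fy=2))
E
```

```text
t 34.5 pos [ 319.  -272.   199.2] q [ 0.1606  0.987   0.0032 -0.0014] w 14.7 gf 59.1 F [-0.3  0.6 -2.7] J [-0.32  0.03 -0.45 -0.01 -1.09 -1.57]
lip now [ 487.9 -328.8  249.5] yaw 161.5192747392058
0
go [260.7, -252.0, 79.0] shift [0.245, -0.001, 0.482] turn [0.0019, -0.0012, -0.0027]
25
go [256.1, -250.5, 159.0] shift [0.265, 0.001, 0.162] turn [0.0024, 0.1377, -0.0022]
40
go [269.1, -254.7, 205.3] shift [0.211, 0.002, -0.024] turn [0.0027, 0.221, -0.0019]
68
go [321.6, -271.8, 245.9] shift [-0.009, 0.005, -0.187] turn [0.0032, 0.3766, -0.0013]
```

View pics/w12.png

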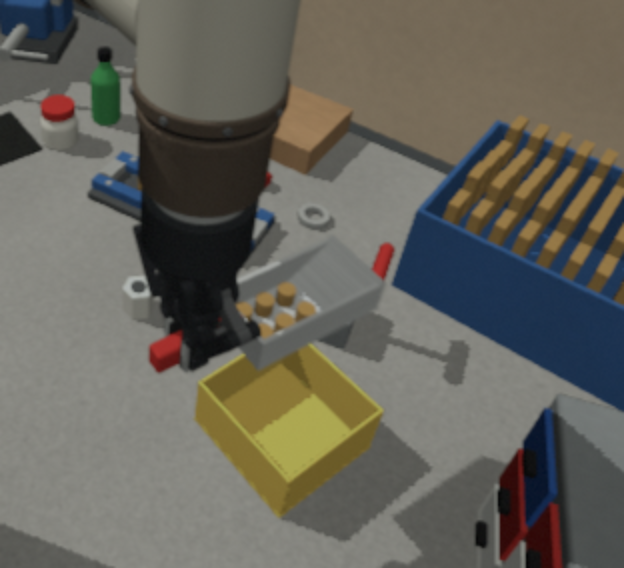

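The view shows the scoop level over the hopper with plugs inside and the lip beyond the hopper centre. Tip it in place while rising.

>>> arm_command([
  [[0, 0, -0.04], [0, 0.035, 0]],
  [[0, 0, -0.08], [0, 0.07, 0]],
  [[0, 0, -0.12], [0, 0.11, 0]],
  [[0, 0, -0.16], [0, 0.15, 0]],
  [[0, 0, -0.19], [0, 0.19, 0]],
])

```text
clock: 35.05
position: [321.7, -272.2, 248.3]
ee_rot: [0.15, 0.944, 0.049, -0.291]
contact_force: [-0.5, -0.6, -3.9]
gripper_width: 14.9
grasp_force: 59.3
```

```bash
python3 - <<'E'
from h import *
s=st();M=R.from_quat(s['ee_rot']).as_matrix();print('lip now',(s['position']+M@np.array([-178,0,-51])).round(1))
for deg in(50,60,70): 
    p,r=pour(deg,(430,-307,98),-18); print(deg);go(p,r)
E
```

```text
t 35.05 pos [ 321.7 -272.2  248.3] q [ 0.15    0.9435  0.0491 -0.2914] w 14.9 gf 59.3 F [-0.5 -0.6 -3.9] J [-0.32  0.35 -0.07 -0.   -1.75 -1.57]
lip now [ 488.8 -326.6  189.9]
50
go [284.0, -259.6, 201.6] shift [0.026, -0.0, 0.244] turn [0.0019, 0.0868, 0.0005]
60
go [303.4, -265.8, 226.7] shift [0.015, 0.001, 0.116] turn [0.0018, 0.1424, 0.0007]
70
go [326.5, -273.4, 247.8] shift [-0.017, 0.001, -0.009] turn [0.0018, 0.1979, 0.0008]
```

>>> arm_command([
  [[0.007, 0, 0.06], [0, 0.04, 0]],
  [[0.012, 0, 0.08], [0, 0.08, 0]],
  [[0.012, 0, 0.09], [0, 0.12, 0]],
  [[0, 0, 0.05], [0, 0.16, 0]],
  [[-0.017, 0, 0], [0.001, 0.2, 0]],
])

```text
clock: 35.55
position: [325.3, -273.4, 244.7]
ee_rot: [0.127, 0.807, 0.092, -0.569]
contact_force: [-0.7, 0.6, -3.1]
gripper_width: 15.3
grasp_force: 59.5
```

>>> arm_command([
  [[0, 0, 0], [0, 0, 0]],
  [[0, 0, 0], [0, 0, 0]],
  [[0, 0, 0], [0, 0, 0]],
  [[0, 0, 0], [0, 0, 0]],
  [[0, 0, 0], [0, 0, 0]],
])

```text
clock: 36.05
position: [324.6, -273.6, 247.7]
ee_rot: [0.128, 0.81, 0.091, -0.565]
contact_force: [0.8, 0.6, -2.0]
gripper_width: 15.0
grasp_force: 59.7
```

```bash
python3 - <<'E'
from h import *
s=st();M=R.from_quat(s['ee_rot']).as_matrix();print('lip now',(s['position']+M@np.array([-178,0,-51])).round(1))
for deg in(70,78): 
    p,r=pour(deg,(430,-307,98),-18); print(deg);go(p,r)
im,d,ci=grab('side');im2,d2,_=grab('top')
c=cv2.resize(im2[190:270,330:430],(480,384));cv2.imwrite('pics/w13.png',cv2.resize(np.hstack([im[100:384,200:512],cv2.resize(c,(355,284))]),(800,341)))
E
```

```text
t 36.05 pos [ 324.6 -273.6  247.7] q [ 0.1276  0.8099  0.0905 -0.5653] w 15.0 gf 59.7 F [ 0.8  0.6 -2. ] J [-0.31  0.68  0.08 -0.   -2.19 -1.57]
lip now [ 428.6 -307.    98.2]
70
go [326.5, -273.4, 247.8] shift [-0.002, 0.003, -0.007] turn [0.0003, 0.0008, 0.0007]
78
go [347.4, -280.1, 261.5] shift [0.019, 0.003, -0.108] turn [0.0002, 0.0453, 0.0007]
```

View pics/w13.png

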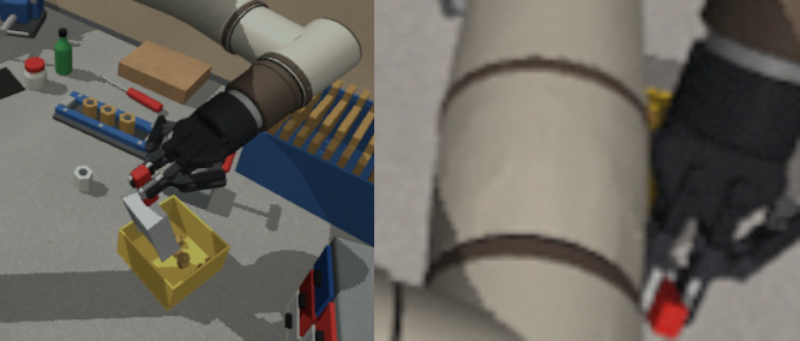

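Plugs are visible in the hopper (side view, around (180,255)). That view used up my picture allowance and was in fact one over it. From here I check by numbers only. Tip a little further to shake out any remainder.

>>> arm_command([
  [[0.01, 0, -0.05], [0, 0.025, 0]],
  [[0.02, 0, -0.11], [0, 0.045, 0]],
  [[0.02, 0, -0.11], [0, 0.045, 0]],
  [[0.01, 0, -0.08], [0, 0.03, 0]],
  [[0.02, 0, -0.11], [0, 0.045, 0]],
])

```text
clock: 36.65
position: [347.1, -281.0, 262.7]
ee_rot: [0.121, 0.768, 0.099, -0.621]
contact_force: [-0.2, 0.1, -1.6]
gripper_width: 14.7
grasp_force: 59.7
```

>>> arm_command([
  [[0, 0, 0], [0, 0, 0]],
  [[0, 0, 0], [0, 0, 0]],
  [[0, 0, 0], [0, 0, 0]],
])

```text
clock: 36.95
position: [347.7, -281.0, 260.6]
ee_rot: [0.121, 0.767, 0.1, -0.622]
contact_force: [-0.4, 0.3, -1.7]
gripper_width: 15.1
grasp_force: 59.7
```

```bash
python3 - <<'E'
from h import *
st()
p,r=pour(40,(470,-320,140),-18); go(p,r)
im,d,ci=grab('side');W=cloud(d,ci);h=cv2.cvtColor(im,cv2.COLOR_BGR2HSV)
c,s=np.cos(np.radians(77.2)),np.sin(np.radians(77.2))
L=(W[...,:2]-[449.5,-313])@np.array([[c,-s],[s,c]])
m=(abs(L[...,0])<58)&(abs(L[...,1])<58)&(d>0)&(W[...,2]>10)&(W[...,2]<60)&(h[...,0]>8)&(h[...,0]<21)
n,l,ss,cc=cv2.connectedComponentsWithStats(m.astype(np.uint8))
print([(cc[i].round().tolist(),int(ss[i,4]),W[l==i].mean(0).round().tolist()) for i in range(1,n) if ss[i,4]>8])
E
```

```text
t 36.95 pos [ 347.7 -281.   260.6] q [ 0.1208  0.7673  0.0995 -0.6219] w 15.1 gf 59.7 F [-0.4  0.3 -1.7] J [-0.31  0.77  0.17 -0.   -2.33 -1.57]
go [309.1, -267.7, 215.3] shift [-0.144, 0.002, 0.197] turn [0.0004, -0.2115, 0.0007]
[([348.0, 310.0], 12, [465.0, -319.0, 15.0]), ([353.0, 319.0], 56, [452.0, -338.0, 18.0])]
```

The measured weight fell by about 1.5 N, which is six plugs. Level the scoop again.

>>> arm_command([
  [[-0.04, 0, 0.02], [0, -0.04, 0]],
  [[-0.08, 0, 0.05], [0, -0.085, 0]],
  [[-0.11, 0, 0.08], [0, -0.13, 0]],
  [[-0.14, 0, 0.1], [0, -0.17, 0]],
  [[-0.16, 0, 0.12], [0, -0.21, 0]],
])

```text
clock: 37.5
position: [327.7, -274.4, 215.3]
ee_rot: [0.147, 0.928, 0.055, -0.338]
contact_force: [-0.3, 0.8, -2.1]
gripper_width: 14.8
grasp_force: 59.5
```

```bash
python3 - <<'E'
from h import *
s=st();M=R.from_quat(s['ee_rot']).as_matrix();print('lip now',(s['position']+M@np.array([-178,0,-51])).round(1))
go((319,-272,200),down(161.8))
E
```

```text
t 37.5 pos [ 327.7 -274.4  215.3] q [ 0.1466  0.9281  0.0546 -0.338 ] w 14.8 gf 59.5 F [-0.3  0.8 -2.1] J [-0.31  0.44 -0.07 -0.   -1.76 -1.57]
lip now [ 488.6 -326.5  139.8]
go [319.0, -272.0, 200.0] shift [-0.012, -0.002, 0.07] turn [0.0003, -0.2225, 0.0013]
```

>>> arm_command([
  [[0, 0, 0], [0, -0.04, 0]],
  [[0, 0, 0], [0, -0.085, 0]],
  [[0, 0, 0.01], [0, -0.13, 0]],
  [[0, 0, 0.03], [0, -0.175, 0]],
  [[-0.012, 0, 0.05], [0, -0.222, 0.001]],
])

```text
clock: 38.0
position: [321.7, -272.5, 204.6]
ee_rot: [0.158, 0.987, 0.001, -0.0]
contact_force: [0.9, -0.1, -2.0]
gripper_width: 14.9
grasp_force: 59.5
```

```bash
python3 - <<'E'
from h import *
s=st();go((370,-158,190),down(161.8+36))
for k in range(5):
    y=np.radians(161.8+36*k);w=np.array([52.6,114.8]);tx=[np.cos(y),np.sin(y)];ty=[np.sin(y),-np.cos(y)]
    print(k,(w@tx/250).round(3),(w@ty/250).round(3))
E
```

```text
t 38.0 pos [ 321.7 -272.5  204.6] q [ 1.579e-01  9.875e-01  6.000e-04 -2.000e-04] w 14.9 gf 59.5 F [ 0.9 -0.1 -2. ] J [-0.31  0.03 -0.44 -0.   -1.1  -1.57]
go [370.0, -158.0, 190.0] shift [-0.041, 0.495, 0.059] turn [0.0004, -0.0001, -0.1998]
0 -0.056 0.502
1 -0.341 0.373
2 -0.495 0.101
3 -0.46 -0.209
4 -0.249 -0.439
```

>>> arm_command([
  [[-0.01, 0.1, 0], [0, 0, -0.04]],
  [[-0.02, 0.2, 0], [0, 0, -0.08]],
  [[-0.033, 0.3, 0], [0, 0, -0.12]],
  [[-0.045, 0.4, 0], [0, 0, -0.16]],
  [[-0.056, 0.5, 0], [0, 0, -0.2]],
])

```text
clock: 38.5
position: [373.2, -157.3, 203.8]
ee_rot: [-0.158, 0.988, 0.002, -0.004]
contact_force: [1.0, -0.9, -2.7]
gripper_width: 15.3
grasp_force: 59.4
```

>>> arm_command([
  [[-0.07, 0.075, 0], [0, 0, -0.04]],
  [[-0.14, 0.15, 0], [0, 0, -0.08]],
  [[-0.2, 0.225, 0], [0, 0, -0.12]],
  [[-0.27, 0.3, 0], [0, 0, -0.16]],
  [[-0.34, 0.373, 0], [0, 0, -0.2]],
])

```text
clock: 39.0
position: [425.7, -42.8, 203.9]
ee_rot: [-0.455, 0.89, 0.003, -0.003]
contact_force: [0.9, -0.8, -2.4]
gripper_width: 14.6
grasp_force: 59.4
```

>>> arm_command([
  [[-0.1, 0.02, 0], [0, 0, -0.04]],
  [[-0.2, 0.04, 0], [0, 0, -0.08]],
  [[-0.3, 0.06, 0], [0, 0, -0.12]],
  [[-0.4, 0.08, 0], [0, 0, -0.16]],
  [[-0.495, 0.1, 0], [0, 0, -0.2]],
])

```text
clock: 39.5
position: [478.9, 71.6, 203.9]
ee_rot: [0.708, -0.706, -0.004, 0.002]
contact_force: [-0.4, -0.1, -1.9]
gripper_width: 15.0
grasp_force: 59.4
```

>>> arm_command([
  [[-0.09, -0.04, 0], [0, 0, -0.04]],
  [[-0.18, -0.08, 0], [0, 0, -0.08]],
  [[-0.275, -0.125, 0], [0, 0, -0.12]],
  [[-0.37, -0.17, 0], [0, 0, -0.16]],
  [[-0.46, -0.209, 0], [0, 0, -0.2]],
])

```text
clock: 40.0
position: [531.9, 186.3, 204.0]
ee_rot: [0.892, -0.453, -0.004, 0.001]
contact_force: [-0.1, 0.1, -2.5]
gripper_width: 14.8
grasp_force: 59.4
```

```bash
python3 - <<'E'
from h import *
s=st();go((583,302,170),down(-18.2))
im,d,ci=grab('top');W=cloud(d,ci);h=cv2.cvtColor(im,cv2.COLOR_BGR2HSV)
c,sn=np.cos(np.radians(77.2)),np.sin(np.radians(77.2))
L=(W[...,:2]-[449.5,-313])@np.array([[c,-sn],[sn,c]])
m=(abs(L[...,0])<63)&(abs(L[...,1])<63)&(d>0)&(W[...,2]>10)&(W[...,2]<50)
n,l,ss,cc=cv2.connectedComponentsWithStats(m.astype(np.uint8))
print('in hopper',[(cc[i].round().tolist(),int(ss[i,4]),np.median(W[l==i],0).round().tolist()) for i in range(1,n) if ss[i,4]>5])
m=(W[...,2]>8)&(W[...,2]<25)&(h[...,0]>8)&(h[...,0]<25)&(h[...,1]>110)&(W[...,0]>150)&(W[...,0]<800)&(abs(W[...,1])<480)&(d>0)
n,l,ss,cc=cv2.connectedComponentsWithStats(m.astype(np.uint8))
print('stray',[(cc[i].round().tolist(),int(ss[i,4]),np.median(W[l==i],0).round().tolist()) for i in range(1,n) if ss[i,4]>4])
E
```

```text
t 40.0 pos [531.9 186.3 204. ] q [ 8.916e-01 -4.529e-01 -3.800e-03  8.000e-04] w 14.8 gf 59.4 F [-0.1  0.1 -2.5] J [ 0.62  0.28 -0.13 -0.01 -1.16  0.01]
go [583.0, 302.0, 170.0] shift [-0.252, -0.439, 0.135] turn [0.0009, 0.0024, -0.1981]
in hopper [([393.0, 226.0], 264, [460.0, -369.0, 23.0]), ([375.0, 220.0], 50, [479.0, -310.0, 18.0]), ([384.0, 227.0], 27, [454.0, -338.0, 17.0])]
stray [([357.0, 224.0], 45, [462.0, -251.0, 17.0]), ([376.0, 211.0], 5, [510.0, -318.0, 14.0]), ([393.0, 228.0], 145, [457.0, -368.0, 18.0]), ([375.0, 220.0], 59, [477.0, -310.0, 17.0]), ([387.0, 220.0], 5, [477.0, -353.0, 9.0]), ([384.0, 228.0], 31, [454.0, -338.0, 17.0])]
```

>>> arm_command([
  [[-0.05, -0.09, 0.02], [0, 0.002, -0.04]],
  [[-0.1, -0.18, 0.04], [0, 0.002, -0.08]],
  [[-0.15, -0.265, 0.06], [0, 0.002, -0.12]],
  [[-0.2, -0.35, 0.09], [0, 0.002, -0.16]],
  [[-0.252, -0.44, 0.13], [0, 0.002, -0.198]],
])

```text
clock: 40.55
position: [584.3, 301.8, 171.8]
ee_rot: [0.987, -0.159, -0.001, 0.001]
contact_force: [-0.1, 0.3, -2.2]
gripper_width: 15.2
grasp_force: 59.4
```

```bash
python3 - <<'E'
from h import *
s=st();go((583,302,0),down(-18.2))
im,d,ci=grab('side');W=cloud(d,ci);h=cv2.cvtColor(im,cv2.COLOR_BGR2HSV);Z=W[...,2]
# scoop walls (grey) under gripper: rim heights along x
m=(d>0)&(W[...,0]>380)&(W[...,0]<560)&(W[...,1]>260)&(W[...,1]<390)&(Z>s['position'][2]+5)&(Z<s['position'][2]+80)
P=W[m];M=R.from_quat(s['ee_rot']).as_matrix();L=(P-s['position'])@M
for a in range(-190,-20,20):
    q=L[(L[:,0]>a)&(L[:,0]<a+20)]
    if len(q)>5: print(a,len(q),np.percentile(q[:,2],[3,50,97]).round(1))
h0=(h[...,0]>8)&(h[...,0]<25)&(h[...,1]>110)&m; print('brass in scoop',h0.sum())
E
```

```text
t 40.55 pos [584.3 301.8 171.8] q [ 9.873e-01 -1.587e-01 -6.000e-04  6.000e-04] w 15.2 gf 59.4 F [-0.1  0.3 -2.2] J [ 0.72  0.46  0.06 -0.   -1.17  0.53]
go [583.0, 302.0, 0.0] shift [-0.004, 0.0, 0.687] turn [0.0004, 0.0003, -0.0004]
-190 86 [-54.4 -44.  -18.8]
-170 165 [-51.3 -41.7 -19. ]
-150 170 [-50.9 -36.8 -19. ]
-130 164 [-51.2 -35.9 -18.9]
-110 167 [-50.5 -36.1 -19.1]
-90 154 [-50.8 -35.8 -19.6]
-70 185 [-51.4 -38.2 -19.8]
-50 67 [-58.8 -51.  -36.2]
-30 21 [-58.4 -49.2 -37.6]
brass in scoop 0
```

No brass is left in the scoop and its rim is level. Lower it onto the mat.

>>> arm_command([
  [[0, 0, 0.15], [0, 0, 0]],
  [[0, 0, 0.3], [0, 0, 0]],
  [[0, 0, 0.45], [0, 0, 0]],
  [[0, 0, 0.58], [0, 0, 0]],
  [[0, 0, 0.65], [0, 0, 0]],
])

```text
clock: 41.1
position: [581.8, 299.5, 5.7]
ee_rot: [0.987, -0.162, -0.003, 0.003]
contact_force: [0.1, -0.4, -2.8]
gripper_width: 15.1
grasp_force: 59.4
```

>>> arm_command([
  [[0, 0, 0.02], [0, 0, 0]],
  [[0, 0, 0.04], [0, 0, 0]],
  [[0, 0, 0.06], [0, 0, 0]],
  [[0, 0, 0.075], [0, 0, 0]],
  [[0, 0, 0.075], [0, 0, 0]],
])

```text
clock: 41.6
position: [584.3, 301.7, -9.4]
ee_rot: [0.987, -0.161, -0.0, 0.0]
contact_force: [0.0, 0.5, -1.9]
gripper_width: 14.6
grasp_force: 59.4
```

```bash
python3 -c "
from h import *
st()"
```

```text
t 41.6 pos [584.3 301.7  -9.4] q [ 9.869e-01 -1.611e-01 -5.000e-04  0.000e+00] w 14.6 gf 59.4 F [ 0.   0.5 -1.9] J [ 0.72  0.64 -0.13 -0.   -0.8   0.53]
```

>>> arm_command([
  [[0, 0, 0.006], [0, 0, 0]],
  [[0, 0, 0.013], [0, 0, 0]],
  [[0, 0, 0.013], [0, 0, 0]],
])

```text
clock: 41.9
position: [584.5, 301.9, -12.6]
ee_rot: [0.987, -0.161, -0.0, -0.0]
contact_force: [-0.2, 1.0, -1.7]
gripper_width: 14.8
grasp_force: 59.5
```

>>> arm_command([
  [[0, 0, 0], [0, 0, 0]],
  [[0, 0, 0], [0, 0, 0]],
  [[0, 0, 0], [0, 0, 0]],
  [[0, 0, 0], [0, 0, 0]],
], grip=1)

```text
clock: 42.3
position: [584.4, 301.7, -12.7]
ee_rot: [0.987, -0.161, -0.0, 0.0]
contact_force: [0.6, -0.2, -0.6]
gripper_width: 72.2
grasp_force: 0.0
```

>>> arm_command([
  [[0, 0, -0.1], [0, 0, 0]],
  [[0, 0, -0.25], [0, 0, 0]],
  [[0, 0, -0.45], [0, 0, 0]],
  [[0, 0, -0.65], [0, 0, 0]],
  [[0, 0, -0.75], [0, 0, 0]],
])

```text
clock: 42.8
position: [586.5, 302.7, 180.6]
ee_rot: [0.987, -0.161, 0.003, -0.003]
contact_force: [1.0, 0.3, 0.9]
gripper_width: 85.1
grasp_force: 0.0
```

```bash
python3 - <<'E'
from h import *
s=st();im,W=red()
im,d,ci=grab('top');W=cloud(d,ci);h=cv2.cvtColor(im,cv2.COLOR_BGR2HSV);Z=W[...,2]
m=(d>0)&(W[...,0]>350)&(W[...,0]<545)&(W[...,1]>260)&(W[...,1]<400)&(Z>30)&(Z<60);print('scoop rim',m.sum(),rect(W[m]) if m.any() else '',np.median(Z[m]))
m=(d>0)&(h[...,2]<60)&(Z<12)&(W[...,0]>350)&(W[...,0]<660)&(W[...,1]>220)&(W[...,1]<430);print('mat',rect(W[m]))
hexes('side',None,52,30);bar()
go((480,-150,160),down(-60))
E
```

```text
t 42.8 pos [586.5 302.7 180.6] q [ 0.987  -0.1607  0.0028 -0.0026] w 85.1 gf 0.0 F [1.  0.3 0.9] J [ 0.72  0.45  0.07  0.   -1.18  0.53]
red px [266. 188.] 913 med [578.5 303.2  46.1] (array([576.2, 303.9]), array([15.6, 77.1]), 71.5)
scoop rim 271 (array([479.9, 332.9]), array([ 65.5, 138.2]), 71.8) 37.261973482879284
mat (array([509.3, 326.7]), array([118.8, 246.7]), 74.4)
side hex px [306. 201.] c [644.3 -68.7] normal 6.5 widths [52.4 51.9 29.7]
side hex px [290. 193.] c [637.2 -18.9] normal 9.5 widths [53.3 53.2 30.5]
side hex px [273. 187.] c [629.1  33.8] normal 11.5 widths [54.1 55.4 28.5]
side bar 149 [[590.0, -322.0, 120.0], [615.0, -311.0, 127.0], [646.0, -299.0, 130.0]]
wrist bar 0 
go [480.0, -150.0, 160.0] shift [0.181, 1.843, 0.057] turn [0.0009, 0.0006, 0.2303]
```

Scoop seated: handle top height is unchanged and the origin is about 9 mm from the mat middle. Handle is still off. Next, look into the hopper from the wrist.

>>> arm_command([
  [[0.06, 0.7, 0], [0, 0, 0]],
  [[0.06, 0.7, 0], [0, 0, 0]],
  [[0.06, 0.7, 0], [0, 0, 0]],
  [[0.06, 0.7, 0], [0, 0, 0]],
  [[0.06, 0.7, 0], [0, 0, 0]],
], grip=0)

```text
clock: 43.55
position: [541.0, 127.5, 173.0]
ee_rot: [0.987, -0.163, -0.002, 0.001]
contact_force: [-1.0, -0.2, 0.4]
gripper_width: 12.7
grasp_force: 0.0
```

>>> arm_command([
  [[0.06, 0.7, 0], [0, 0, 0]],
  [[0.06, 0.7, 0], [0, 0, 0]],
  [[0.06, 0.7, 0], [0, 0, 0]],
  [[0.06, 0.7, 0], [0, 0, 0]],
  [[0.06, 0.7, 0], [0, 0, 0]],
])

```text
clock: 44.05
position: [500.3, -41.8, 173.3]
ee_rot: [0.987, -0.163, -0.002, 0.001]
contact_force: [-0.2, 0.4, -0.5]
gripper_width: 0.2
grasp_force: 0.0
```

>>> arm_command([
  [[0.06, 0.55, 0], [0, 0, 0.2]],
  [[0.06, 0.55, 0], [0, 0, 0.2]],
  [[0.06, 0.55, 0], [0, 0, 0.2]],
  [[0.06, 0.55, 0], [0, 0, 0.2]],
  [[0.06, 0.55, 0], [0, 0, 0.2]],
])

```text
clock: 44.55
position: [472.3, -174.9, 173.6]
ee_rot: [0.888, -0.459, -0.001, 0.001]
contact_force: [-0.6, -0.3, -0.6]
gripper_width: 0.1
grasp_force: 0.0
```

```bash
python3 - <<'E'
from h import *
s=st();im,d,ci=grab('wrist','w14.png');W=cloud(d,ci);h=cv2.cvtColor(im,cv2.COLOR_BGR2HSV)
c,sn=np.cos(np.radians(77.2)),np.sin(np.radians(77.2))
L=(W[...,:2]-[449.5,-313])@np.array([[c,-sn],[sn,c]])
inn=(abs(L[...,0])<66)&(abs(L[...,1])<66)&(d>0)
m=inn&(W[...,2]>9)&(W[...,2]<45)&(abs(L[...,0])<60)&(abs(L[...,1])<60)
n,l,ss,cc=cv2.connectedComponentsWithStats(m.astype(np.uint8))
px=np.median(d[inn])/ci['fx']
for i in range(1,n):
    if ss[i,4]>40: P=W[l==i];print(cc[i].round(),ss[i,4],'mm2',(ss[i,4]*px**2).round(),P.mean(0).round(),rect(P),'HSV',np.median(h[l==i],0))
print(len(arm.spot_in('wrist','plug0')),[(np.round(r['position']).tolist(),round(r['score'],2)) for r in arm.spot_in('wrist','plug0')])
E
```

```text
t 44.55 pos [ 472.3 -174.9  173.6] q [ 8.884e-01 -4.591e-01 -1.400e-03  7.000e-04] w 0.1 gf 0.0 F [-0.6 -0.3 -0.6] J [-0.03  0.2  -0.32  0.   -1.05  0.65]
[386.  44.] 2955 mm2 3649.0 [ 450. -367.   26.] (array([ 471.1, -349.3]), array([168.,  84.]), 31.6) HSV [ 23. 193. 104.]
[360.  69.] 240 mm2 296.0 [ 455. -335.   19.] (array([ 454.5, -335.7]), array([14.8, 16. ]), 70.6) HSV [ 19.  171.  139.5]
[328.  77.] 482 mm2 595.0 [ 478. -308.   19.] (array([ 477.8, -309. ]), array([40.7, 20.7]), 15.2) HSV [ 19. 169. 139.]
7 [([373.0, 38.0], 0.88), ([357.0, 20.0], 0.86), ([362.0, 65.0], 0.75), ([386.0, 53.0], 0.58), ([322.0, 75.0], 0.5), ([339.0, 83.0], 0.47), ([194.0, 10.0], 0.44)]
```

```bash
python3 - <<'E'
from h import *
im,d,ci=grab('wrist');W=cloud(d,ci)
c,sn=np.cos(np.radians(77.2)),np.sin(np.radians(77.2))
for r in arm.spot_in('wrist','plug0'):
    u,v=map(int,np.round(r['position']));P=W[v,u];print((u,v),P.round(),'in hopper frame',((P[:2]-[449.5,-313])@np.array([[c,-sn],[sn,c]])).round(),im[v,u])
seat();go((634,-357,190),down(-55))
E
```

```text
(360, 24) [ 486. -366.   19.] in hopper frame [-44. -47.] [ 46 104 141]
(340, 81) [ 467. -312.   20.] in hopper frame [  5. -17.] [ 55 119 161]
(362, 68) [ 456. -335.   21.] in hopper frame [-20. -11.] [ 55 121 158]
(387, 54) [ 444. -361.   21.] in hopper frame [-48.  -5.] [ 51 114 152]
(323, 75) [ 486. -305.   22.] in hopper frame [ 16. -34.] [ 57 120 161]
(374, 39) [ 464. -364.   19.] in hopper frame [-47. -26.] [ 52 116 155]
(21, 356) [612. 283.   4.] in hopper frame [618. -27.] [18 19 17]
rail hex px [ 67. 171.] n 626 ztop [52.4 53.4 54.2] raily -49.2
rail hex px [ 55. 210.] n 560 ztop [52.3 53.4 54.3] raily 1.0
rail hex px [ 46. 246.] n 751 ztop [43.8 52.9 54.1] raily 52.5
go [634.0, -357.0, 190.0] shift [0.971, -0.098, -0.062] turn [0.0004, 0.0002, 0.0036]
```

All six plugs are inside the hopper, three hexes seated, scoop back on its mat. Now the isolator on, pushing from the −y side.

>>> arm_command([
  [[0.2, -0.02, -0.06], [0, 0, 0]],
  [[0.4, -0.04, -0.06], [0, 0, 0]],
  [[0.6, -0.06, -0.06], [0, 0, 0]],
  [[0.8, -0.08, -0.06], [0, 0, 0]],
  [[0.97, -0.098, -0.06], [0, 0, 0]],
])

```text
clock: 45.35
position: [634.5, -359.1, 189.3]
ee_rot: [0.889, -0.457, -0.0, 0.0]
contact_force: [0.3, 0.8, 1.0]
gripper_width: 0.1
grasp_force: 0.0
```

>>> arm_command([
  [[0, 0, 0], [0, 0, 0]],
  [[0, 0, 0.15], [0, 0, 0]],
  [[0, 0, 0.3], [0, 0, 0]],
  [[0, 0, 0.4], [0, 0, 0]],
  [[0, 0, 0.4], [0, 0, 0]],
])

```text
clock: 45.85
position: [629.9, -355.8, 84.4]
ee_rot: [0.889, -0.458, -0.006, 0.001]
contact_force: [-0.8, -0.2, -0.4]
gripper_width: -0.0
grasp_force: 0.0
```

```bash
python3 - <<'E'
from h import *
s=st();bar();go((634,-357,68));go((634-.245*125,-357+.969*125,68))
E
```

```text
t 45.85 pos [ 629.9 -355.8   84.4] q [ 8.891e-01 -4.576e-01 -5.500e-03  6.000e-04] w -0.0 gf 0.0 F [-0.8 -0.2 -0.4] J [-0.29  0.64  0.15 -0.   -1.09  0.91]
side bar 149 [[591.0, -322.0, 119.0], [616.0, -311.0, 127.0], [647.0, -299.0, 130.0]]
wrist bar 231 [[599.0, -322.0, 120.0], [604.0, -319.0, 127.0], [608.0, -314.0, 130.0]]
go [634.0, -357.0, 68.0] shift [-0.001, -0.004, 0.089] turn [0.0, 0.0, 0.0]
go [603.4, -235.9, 68.0] shift [-0.466, -0.186, 0.089] turn [0.0, 0.0, 0.0]
```

>>> arm_command([
  [[0, 0, 0.05], [0, 0, 0]],
  [[0, 0, 0.08], [0, 0, 0]],
  [[0, 0, 0.08], [0, 0, 0]],
])

```text
clock: 46.25
position: [632.2, -357.7, 68.7]
ee_rot: [0.889, -0.458, -0.001, 0.0]
contact_force: [0.8, 0.6, -0.0]
gripper_width: 0.0
grasp_force: 0.0
```

>>> arm_command([
  [[-0.045, -0.018, 0], [0, 0, 0]],
  [[-0.09, -0.036, 0], [0, 0, 0]],
  [[-0.135, -0.054, 0], [0, 0, 0]],
  [[-0.18, -0.071, 0], [0, 0, 0]],
  [[-0.225, -0.089, 0], [0, 0, 0]],
])

```text
clock: 46.75
position: [619.3, -298.9, 71.6]
ee_rot: [0.889, -0.458, 0.002, 0.0]
contact_force: [0.3, -1.2, 0.9]
gripper_width: -0.0
grasp_force: 0.7
```

>>> arm_command([
  [[-0.045, -0.018, 0], [0, 0, 0]],
  [[-0.09, -0.036, 0], [0, 0, 0]],
  [[-0.135, -0.054, 0], [0, 0, 0]],
  [[-0.18, -0.071, 0], [0, 0, 0]],
  [[-0.2, -0.079, 0], [0, 0, 0]],
])

```text
clock: 47.25
position: [604.1, -245.3, 68.7]
ee_rot: [0.889, -0.458, -0.002, 0.0]
contact_force: [-1.2, -0.6, 0.5]
gripper_width: -0.2
grasp_force: 0.0
```

```bash
python3 -c "
from h import *
st();bar()"
```

```text
t 47.25 pos [ 604.1 -245.3   68.7] q [ 8.891e-01 -4.577e-01 -1.900e-03  4.000e-04] w -0.2 gf 0.0 F [-1.2 -0.6  0.5] J [-0.14  0.54 -0.08 -0.   -0.95  0.76]
side bar 135 [[565.0, -216.0, 120.0], [588.0, -206.0, 127.0], [621.0, -194.0, 130.0]]
wrist bar 203 [[579.0, -215.0, 120.0], [622.0, -201.0, 127.0], [625.0, -193.0, 129.0]]
```

The handle is at the on stop (bar at y≈−206). Lift straight away, check everything once more, then hand in.

>>> arm_command([
  [[0.03, 0.01, -0.1], [0, 0, 0]],
  [[0.03, 0.01, -0.3], [0, 0, 0]],
  [[0.03, 0.01, -0.5], [0, 0, 0]],
  [[0.03, 0.01, -0.65], [0, 0, 0]],
  [[0.03, 0.01, -0.65], [0, 0, 0]],
])

```text
clock: 47.85
position: [611.0, -256.5, 239.7]
ee_rot: [0.889, -0.458, 0.006, -0.001]
contact_force: [-0.2, 0.2, 1.0]
gripper_width: 0.2
grasp_force: 0.0
```

>>> arm_command([
  [[0, 0.3, 0], [0, 0, 0]],
  [[0, 0.5, 0], [0, 0, 0]],
  [[0, 0.5, 0], [0, 0, 0]],
  [[0, 0.5, 0], [0, 0, 0]],
  [[0, 0.5, 0], [0, 0, 0]],
])

```text
clock: 48.35
position: [505.7, -327.8, 231.8]
ee_rot: [0.889, -0.459, -0.001, 0.0]
contact_force: [0.4, 0.0, 0.0]
gripper_width: 0.2
grasp_force: 0.0
```

```bash
python3 - <<'E'
from h import *
st();bar();seat();hexes('top',None,52,40);hexes('side',None,52,30)
red(None,'side',30,60)
for q in('oiler','jar','collar','spanner','driver'): print(q,[np.round(r['position']).tolist() for r in arm.spot_in('side',q)[:1]])
E
```

```text
t 48.35 pos [ 505.7 -327.8  231.8] q [ 8.886e-01 -4.588e-01 -7.000e-04  3.000e-04] w 0.2 gf 0.0 F [0.4 0.  0. ] J [-0.31  0.33  0.    0.   -1.25  0.92]
side bar 133 [[564.0, -216.0, 120.0], [587.0, -206.0, 127.0], [620.0, -193.0, 130.0]]
wrist bar 666 [[566.0, -216.0, 123.0], [594.0, -206.0, 128.0], [624.0, -195.0, 130.0]]
rail hex px [ 75. 260.] n 492 ztop [44.1 52.9 54.1] raily -52.7
rail hex px [ 66. 287.] n 477 ztop [43.6 52.7 54.1] raily -2.1
rail hex px [ 56. 314.] n 447 ztop [43.5 52.7 54. ] raily 51.1
top hex px [267. 171.] c [638.4  41.3] normal 18.0 widths [34.  33.6 34.6]
top hex px [284. 169.] c [645.8 -12.7] normal 11.0 widths [35.3 33.8 33.1]
top hex px [299. 167.] c [653.2 -62.6] normal 2.5 widths [35.9 34.7 34.5]
side hex px [306. 200.] c [644.2 -68.6] normal 7.5 widths [53.5 50.6 29.8]
side hex px [290. 194.] c [636.6 -19.3] normal 9.5 widths [53.1 51.9 30.3]
side hex px [273. 186.] c [628.7  32.8] normal 10.5 widths [53.2 54.9 28.5]
red px [197. 162.] 150 med [571.8 299.2  41.9] (array([573. , 300.8]), array([19.3, 74.9]), 76.0)
oiler [[253.0, 145.0]]
jar [[229.0, 159.0]]
collar [[232.0, 158.0]]
spanner [[113.0, 182.0]]
driver [[316.0, 179.0]]
```

```bash
python3 -c "
from bench import arm
print(arm.job_done())"
```

```text
the job is handed in; nothing more can be done
None
```

The job is handed in but no verdict came back. My last camera checks showed three hexes (all I found) seated, six plugs in the hopper, the scoop on its mat and the isolator back on. I viewed 15 pictures, one over the limit of 14.

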